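Load the spray stand and give the plates a coat

TASK

Coat the steel adapter plates from end to end. Clear the setting blocks off the spray stand, setting them down on the wooden board, and lean every plate on the stand side by side, big hole at the upper end, lower end on the base behind the front lip and back against the rail; with all that let go, press the spray can's cap fully down for a moment and let it spring back. The lip hid the lower ends, so now turn every plate end for end, leaning in the same way with its big hole at the lower end, and spray again; leave them leaning there, and leave the grease tin undisturbed.

Things in the scene. Friction and masses are not known exactly. Their poses are not given: they have to be found in the camera images.
- plate_1: steel adapter plate, a flat slab 140 x 56 x 10 mm, 0.2 to 0.3 kg, with one big dark hole at its +x end and two small ones at the other (look only: nothing enters them); lies flat on the bench at the start; 2 or 3 plates are present. Origin: centre of the face that is underneath at the start; x along the 140 mm, y along the 56 mm, z through the thickness, the other face is at z = +10 mm. Both faces are alike
- plate_2: steel adapter plate, a flat slab 140 x 56 x 10 mm, 0.2 to 0.3 kg, with one big dark hole at its +x end and two small ones at the other (look only: nothing enters them); lies flat on the bench at the start; 2 or 3 plates are present. Origin: centre of the face that is underneath at the start; x along the 140 mm, y along the 56 mm, z through the thickness, the other face is at z = +10 mm. Both faces are alike
- plate_3: steel adapter plate, a flat slab 140 x 56 x 10 mm, 0.2 to 0.3 kg, with one big dark hole at its +x end and two small ones at the other (look only: nothing enters them); lies flat on the bench at the start; 2 or 3 plates are present. Origin: centre of the face that is underneath at the start; x along the 140 mm, y along the 56 mm, z through the thickness, the other face is at z = +10 mm. Both faces are alike
- big_hole_1 (a point): middle of the big hole (24 mm) of plate_1, on the plate's long axis, 48 mm from its centre towards +x, at half thickness
- big_hole_2 (a point): middle of the big hole (24 mm) of plate_2, on the plate's long axis, 48 mm from its centre towards +x, at half thickness
- big_hole_3 (a point): middle of the big hole (24 mm) of plate_3, on the plate's long axis, 48 mm from its centre towards +x, at half thickness
- block_1: ground steel setting block, 30 x 35 mm and 20 mm high, about 0.17 kg; one or two blocks stand on the base of the spray stand at the start. Origin: centre of its underside; x along the 30 mm, y along the 35 mm, z up
- block_2: as block_1, but 28 mm high, about 0.22 kg
- spray_stand: fixed low aluminium stand that plates lean on, room for three, 92 mm between centres. Origin: centre of its underside; x from front lip to rail (away from the robot), y along the rail to the left, z up. Base 120 (x) x 300 (y) mm, top at z = 8.
- rail_mid (a point): middle of the axis of the stand's round steel rail, 12 mm thick, along the stand's y; it lies at x = 35, z = 78 mm of the stand, between two posts (22 x 10 mm, up to z = 90) at y = +-143 mm. A plate standing on the base against the lip rests on the rail at 45 degrees and reaches z = 114 mm
- lip_mid (a point): middle of the inner top edge of the stand's front lip, at x = -50, z = 20 mm of the stand; the lip is 6 mm thick, runs along the whole base and keeps the plates' lower ends from sliding forward
- cap_top (a point): centre of the top of the black cap (22 mm across) of the spray can, which is fixed upright on the bench by a 60 mm square foot and points at the stand; the can is 48 mm thick and the cap's top stands 157 mm above the bench when up
- spray_cap (a joint): how far the cap is pressed down, in m: 0 up, 0.006 fully down; a spring holds it up (starts to move at 3.5 N, fully down at about 8 N)
- block_board: fixed wooden board for the setting blocks, in front of the stand; 80 (x) x 120 (y) x 10 mm, flat, no rim. Origin: centre of its underside; its top is at z = 10 mm
- tin: round grease tin with a blue lid, 70 mm across, 31 mm high, at the far right, to be left alone. Origin: centre of its underside

How it is judged (in metres and radians):
On the way, in this order (a step that is already met when the one before it is completed fails the run):
1. every block is on the board and every plate leans on the stand with its big hole at the upper end, all let go (angle between the z axis of plate_1 and the z axis of spray_stand, either way round between 0.7 and 1.15 rad and angle between the x axis of each of plate_1, plate_2, plate_3 and the y axis of spray_stand, either way round above 1.25 rad and x of plate_1 in the frame of spray_stand between -0.012 and 0.045 m and z of plate_1 in the frame of spray_stand between 0.04 and 0.09 m and y of plate_1 in the frame of spray_stand between -0.125 and 0.125 m and angle between the z axis of plate_2 and the z axis of spray_stand, either way round between 0.7 and 1.15 rad and x of plate_2 in the frame of spray_stand between -0.012 and 0.045 m and z of plate_2 in the frame of spray_stand between 0.04 and 0.09 m and y of plate_2 in the frame of spray_stand between -0.125 and 0.125 m and angle between the z axis of plate_3 and the z axis of spray_stand, either way round between 0.7 and 1.15 rad and x of plate_3 in the frame of spray_stand between -0.012 and 0.045 m and z of plate_3 in the frame of spray_stand between 0.04 and 0.09 m and y of plate_3 in the frame of spray_stand between -0.125 and 0.125 m and x of block_1 in the frame of block_board between -0.038 and 0.038 m and y of block_1 in the frame of block_board between -0.058 and 0.058 m and z of block_1 in the frame of block_board between 0.005 and 0.045 m and x of block_2 in the frame of block_board between -0.038 and 0.038 m and y of block_2 in the frame of block_board between -0.058 and 0.058 m and z of block_2 in the frame of block_board between 0.005 and 0.045 m and z of each of big_hole_1, big_hole_2, big_hole_3 in the frame of spray_stand above 0.06 m and contact force between each of plate_1, plate_2, plate_3, block_1, block_2 and the fingers below 0.1 N), for 0.3 s.
2. with all of that still so, the cap is pressed fully down (angle between the z axis of plate_1 and the z axis of spray_stand, either way round between 0.7 and 1.15 rad and angle between the x axis of each of plate_1, plate_2, plate_3 and the y axis of spray_stand, either way round above 1.25 rad and x of plate_1 in the frame of spray_stand between -0.012 and 0.045 m and z of plate_1 in the frame of spray_stand between 0.04 and 0.09 m and y of plate_1 in the frame of spray_stand between -0.125 and 0.125 m and angle between the z axis of plate_2 and the z axis of spray_stand, either way round between 0.7 and 1.15 rad and x of plate_2 in the frame of spray_stand between -0.012 and 0.045 m and z of plate_2 in the frame of spray_stand between 0.04 and 0.09 m and y of plate_2 in the frame of spray_stand between -0.125 and 0.125 m and angle between the z axis of plate_3 and the z axis of spray_stand, either way round between 0.7 and 1.15 rad and x of plate_3 in the frame of spray_stand between -0.012 and 0.045 m and z of plate_3 in the frame of spray_stand between 0.04 and 0.09 m and y of plate_3 in the frame of spray_stand between -0.125 and 0.125 m and x of block_1 in the frame of block_board between -0.038 and 0.038 m and y of block_1 in the frame of block_board between -0.058 and 0.058 m and z of block_1 in the frame of block_board between 0.005 and 0.045 m and x of block_2 in the frame of block_board between -0.038 and 0.038 m and y of block_2 in the frame of block_board between -0.058 and 0.058 m and z of block_2 in the frame of block_board between 0.005 and 0.045 m and z of each of big_hole_1, big_hole_2, big_hole_3 in the frame of spray_stand above 0.06 m and value of joint spray_cap above 0.005 m), for 0.1 s.
3. the cap has sprung back up (value of joint spray_cap below 0.0015 m), for 0.2 s.
4. every plate leans on the stand again with its big hole at the lower end, all let go (angle between the z axis of plate_1 and the z axis of spray_stand, either way round between 0.7 and 1.15 rad and angle between the x axis of each of plate_1, plate_2, plate_3 and the y axis of spray_stand, either way round above 1.25 rad and x of plate_1 in the frame of spray_stand between -0.012 and 0.045 m and z of plate_1 in the frame of spray_stand between 0.04 and 0.09 m and y of plate_1 in the frame of spray_stand between -0.125 and 0.125 m and angle between the z axis of plate_2 and the z axis of spray_stand, either way round between 0.7 and 1.15 rad and x of plate_2 in the frame of spray_stand between -0.012 and 0.045 m and z of plate_2 in the frame of spray_stand between 0.04 and 0.09 m and y of plate_2 in the frame of spray_stand between -0.125 and 0.125 m and angle between the z axis of plate_3 and the z axis of spray_stand, either way round between 0.7 and 1.15 rad and x of plate_3 in the frame of spray_stand between -0.012 and 0.045 m and z of plate_3 in the frame of spray_stand between 0.04 and 0.09 m and y of plate_3 in the frame of spray_stand between -0.125 and 0.125 m and x of block_1 in the frame of block_board between -0.038 and 0.038 m and y of block_1 in the frame of block_board between -0.058 and 0.058 m and z of block_1 in the frame of block_board between 0.005 and 0.045 m and x of block_2 in the frame of block_board between -0.038 and 0.038 m and y of block_2 in the frame of block_board between -0.058 and 0.058 m and z of block_2 in the frame of block_board between 0.005 and 0.045 m and z of each of big_hole_1, big_hole_2, big_hole_3 in the frame of spray_stand below 0.06 m and contact force between each of plate_1, plate_2, plate_3, block_1, block_2 and the fingers below 0.1 N), for 0.3 s.
5. with all of that still so, the cap is pressed fully down again (angle between the z axis of plate_1 and the z axis of spray_stand, either way round between 0.7 and 1.15 rad and angle between the x axis of each of plate_1, plate_2, plate_3 and the y axis of spray_stand, either way round above 1.25 rad and x of plate_1 in the frame of spray_stand between -0.012 and 0.045 m and z of plate_1 in the frame of spray_stand between 0.04 and 0.09 m and y of plate_1 in the frame of spray_stand between -0.125 and 0.125 m and angle between the z axis of plate_2 and the z axis of spray_stand, either way round between 0.7 and 1.15 rad and x of plate_2 in the frame of spray_stand between -0.012 and 0.045 m and z of plate_2 in the frame of spray_stand between 0.04 and 0.09 m and y of plate_2 in the frame of spray_stand between -0.125 and 0.125 m and angle between the z axis of plate_3 and the z axis of spray_stand, either way round between 0.7 and 1.15 rad and x of plate_3 in the frame of spray_stand between -0.012 and 0.045 m and z of plate_3 in the frame of spray_stand between 0.04 and 0.09 m and y of plate_3 in the frame of spray_stand between -0.125 and 0.125 m and x of block_1 in the frame of block_board between -0.038 and 0.038 m and y of block_1 in the frame of block_board between -0.058 and 0.058 m and z of block_1 in the frame of block_board between 0.005 and 0.045 m and x of block_2 in the frame of block_board between -0.038 and 0.038 m and y of block_2 in the frame of block_board between -0.058 and 0.058 m and z of block_2 in the frame of block_board between 0.005 and 0.045 m and z of each of big_hole_1, big_hole_2, big_hole_3 in the frame of spray_stand below 0.06 m and value of joint spray_cap above 0.005 m), for 0.1 s.
6. the cap has sprung back up again (value of joint spray_cap below 0.0015 m), for 0.2 s.
At the end, for the whole second after the job is handed in: All plates lean, let go, at rest: foot on the base behind the lip, back on the rail, 40 to 66 degrees from level, big hole at the lower end, within 18 degrees of square to the rail and 125 mm of the stand's middle. Every block is on the board, centre over it. The cap is up (all of step 4 and linear speed of each of plate_1, plate_2, plate_3, block_1, block_2 below 0.02 m/s and value of joint spray_cap below 0.0015 m); the robot touches nothing.
It fails at once if the grease tin is moved by more than 5 cm or tipped (distance of tin from where it was at the start of the episode above 0.05 m or angle between tin's own z axis and vertical above 0.5 rad).
Of plate_1, plate_2, plate_3 only 2 to 3 are there at a start; the rules pass over those that are not, and their reading is None.
Of block_1, block_2 only 1 to 2 are there at a start; the rules pass over those that are not, and their reading is None.
At some moment in a run one of plate_2, plate_3 may be knocked a few centimetres aside while the robot is not near it.
Once in a run the grip may slacken for a moment while it holds something.
It also fails if it takes over 210 s, if anything falls off the work surface, if the arm or the gripper's body presses on something with over 40 N, if the wrist force passes 120 N, or if a joint passes its speed limit or range.

ROBOT

A 7-joint arm with a two-finger parallel gripper is mounted at the origin on a cart in front of the work surface, level with it; the furniture and walls round the work are solid. World frame = base frame: x ahead of the robot, y to its left, z up, the work surface at z = 0. Lengths are in m, angles in degrees, forces in N, time in s.
With the tool pointing down it reaches from about 0.4 to 0.85 m from the base axis. Payload 4.5 kg.
Tool frame: the origin (TCP) lies at the centre of the arm's flange, where the gripper is bolted on; the fingertips stand 173 mm ahead of it and the grasp point (between the pads) lies 155 mm ahead of it; z points along the fingers, y is the line along which they close (so a half turn about z gives the same grasp; the last joint's range is limited). The gripper opens to 85 mm and grips with 20 to 120 N. Pads are 22 mm wide; open, the fingers measure 114 mm over their backs; the gripper's body (76 mm by 85 mm) begins 54 mm behind the grasp point. The pads swing forward as they close: fully open they stand 13 mm farther back than shut.
Start: joints at [76.65, 39.483, -11.15, 89.685, 9.013, 51.709, -12.324], TCP at [0.165, -0.603, 0.405] pointing down, gripper open.
Joint ranges: [-172.22, 172.22], [-26.19, 119.32], [-84.43, 86.54], [7.71, 146.69], [-57.33, 237.33], [2.42, 119.75], [-152.13, 152.13]. Speed limits (degrees/s): [147.25, 147.25, 180, 180, 180, 180, 180].

INTERFACE

Orientations are given as a 3x3 rotation matrix whose columns are the frame's x, y, z axes.
In Python, from bench import * gives the robot as it stands.
- The arm moves only by the shell command python3 -m pendant 'ROWS'. ROWS is text: rows parted by semicolons, each of 7 numbers parted by spaces: the shift along the tool's x, y, z in mm, then the turn, a rotation vector about the tool's x, y, z in rad, then the closure, from 0 (fully open) to 1 (shut). In form: tx ty tz rx ry rz jaw; .... A call has exactly 10 rows; each row shifts and turns the commanded pose from where the row before left it, along the tool's axes as they then stand; what a row does not reach is not made up. A row lasts 1/8 s, in which the tool goes at most 62.5 mm and 10.7 degrees, less where a joint would pass 70% of its speed; a pose out of reach is approached as far as the arm can. A call is refused whole if a number of a shift passes 62.5 or a number of a turn 0.188, either way. A call with a gripper value outside its range is refused whole. The fingers move at their own pace and stop on an object; the grip force is fixed at half the most. Time passes only in rows, so rows that do not move let the fingers close, or fill a call up. It gives the time, the measured TCP pose, the force, the opening and the grip force at its end, in the units of the state.
- sense(): the state, without advancing time (a new reading comes with each control period).
- camera(name): name is "scene" or "top" or "wrist"; returns the picture (480x640x3 uint8, red, green, blue); there is no depth.
- calibration(name): a dict with "fovy" (degrees; the focal length in pixels is half the picture's height over the tangent of half this angle, whatever the lens; pixels are square), "cx", "cy" (the principal point, pixels), "rvec" (rotation vector, rad) and "tvec" (3), from world to camera coordinates, as OpenCV has them. Camera axes: x right, y down, z forward; pixel columns grow to the right and rows downward; lengths in m; the calibration is good to about 2 mm. A picture is of the moment at which its call begins: read the wrist's pose just before it. calibration takes no time and is no camera call; for the wrist camera it gives the pose at the moment of the call.
- sign_off(): hands the job in; it is judged then, once.
The state is a dict: "time": time; "q": joint angles; "joint_velocities": joint speeds; "joint_torque": joint torques, N m; "position": TCP position; "orientation": TCP orientation; "contact_force": force on the tool from outside, world axes, zero at the start; "ft_torque": the same for the moment, N m; "opening": finger opening in m; "finger_force": force on a finger pad.
Only numpy, scipy, OpenCV 4.12 (cv2) and the standard library are available. Lean on these libraries where they do the work, as an engineer would, in place of code of your own. Each camera call takes 0.05 s, during which the arm holds its last target. There are 200 camera calls.

## Working session

There is one attempt and no reset: what is moved stays moved. The work goes in short steps, Python scripts to look and compute and a shell command to move; the robot and the scene stay as the last step left them, time stands still between calls to the robot, and variables do not carry over. Pictures are saved under pics/ and viewed, at most 14 in all, crops included, and the job is handed in when it is done.

```bash
mkdir -p pics; ls
python3 - <<'E'
from bench import *
import cv2
print(sense())
for n in("scene","top","wrist"):
    im=camera(n); cv2.imwrite(f"pics/{n}0.png",im[:,:,::-1]); print(n,calibration(n))
E
```

```text
pics
{'time': 0.0, 'q': array([ 76.64901495,  39.53336912, -11.14459144,  89.74701363,
         9.01123927,  51.70884862, -12.3251051 ]), 'joint_velocities': array([ 0.07314769, -0.02919592,  0.06602187, -0.04194343, -0.03074191,
       -0.03148845,  0.06189468]), 'joint_torque': array([ 2.81240027e-04, -5.39596474e+01, -1.26636744e+00, -1.58540672e+01,
        9.13894881e-03,  9.56005038e-03, -1.88361548e-05]), 'position': array([ 0.16467388, -0.60256076,  0.40387165]), 'orientation': array([[ 9.64599508e-01,  2.63718445e-01, -6.09799827e-04],
       [ 2.63719122e-01, -9.64597883e-01,  1.77453778e-03],
       [-1.20233278e-04, -1.87253415e-03, -9.99998240e-01]]), 'contact_force': array([-0.21413989,  0.73953639,  0.36039835]), 'ft_torque': array([ 0.0019096 , -0.02978614, -0.02825546]), 'finger_force': 0.0, 'opening': 0.08530179169080011}
scene {'fovy': 48.60837908440482, 'cx': 320.5905785088138, 'cy': 239.7535442170604, 'rvec': array([ 0.70914826, -2.47649777,  1.34380307]), 'tvec': array([0.37782183, 0.2883507 , 1.13057126])}
top {'fovy': 52.26950544273797, 'cx': 319.6559289660779, 'cy': 242.6743446313632, 'rvec': array([ 2.17168185, -2.10703021,  0.19572734]), 'tvec': array([-0.11521054,  0.52256084,  1.5609234 ])}
wrist {'fovy': 59.95308131943498, 'cx': 316.42174727128133, 'cy': 238.51471577681485, 'rvec': array([-2.32659933,  1.77546612,  0.23347376]), 'tvec': array([-0.62387845, -0.03315675,  0.3784031 ])}
```

View pics/top0.png

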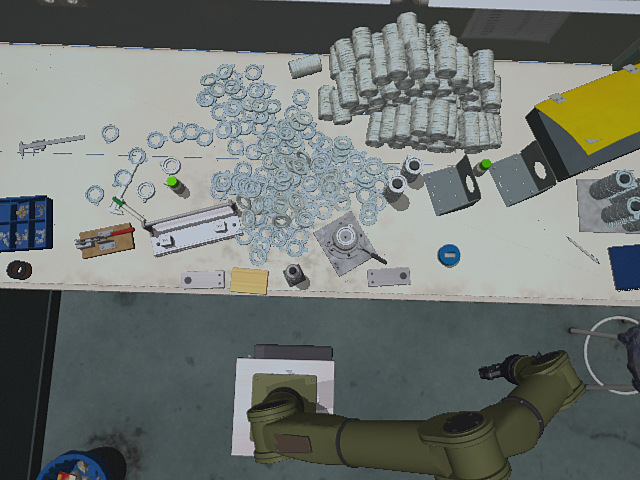

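View pics/scene0.png

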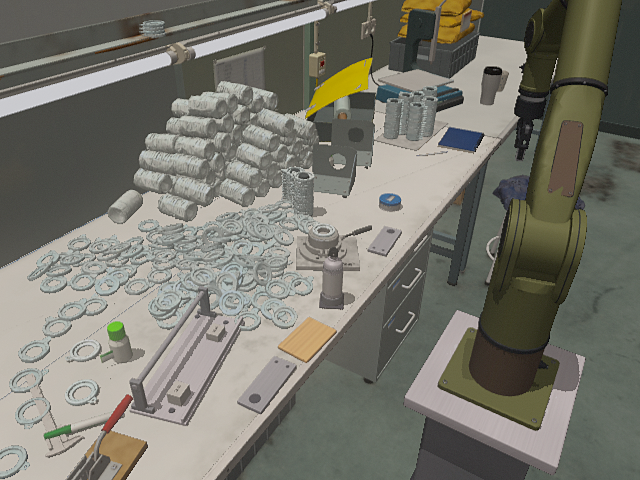

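```bash
cat > h.py <<'E'
from bench import *
import numpy as np, cv2
def K(c): f=240/np.tan(np.radians(c['fovy'])/2); return np.array([[f,0,c['cx']],[0,f,c['cy']],[0,0,1]])
def p2w(c,uv,z):
    R=cv2.Rodrigues(np.array(c['rvec']))[0]; t=np.array(c['tvec'])
    d=R.T@np.linalg.inv(K(c))@np.array([uv[0],uv[1],1.]); o=-R.T@t
    return o+d*(z-o[2])/d[2]
def w2p(c,P): return cv2.projectPoints(np.array(P,float).reshape(-1,3),np.array(c['rvec']),np.array(c['tvec']),K(c),None)[0].reshape(-1,2)
E
python3 - <<'E'
from h import *
im=cv2.imread("pics/top0.png"); cv2.imwrite("pics/topc.png",cv2.resize(im[190:300,140:420],(784,308),interpolation=cv2.INTER_CUBIC))
im=cv2.imread("pics/scene0.png"); cv2.imwrite("pics/scc.png",cv2.resize(im[220:440,120:420],(780,572),interpolation=cv2.INTER_CUBIC))
E
```

```text
(no output)
```

View pics/topc.png

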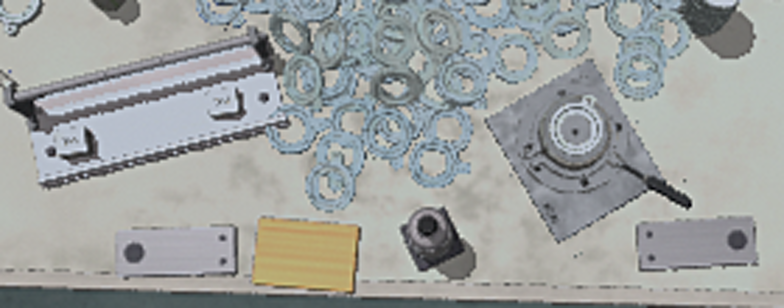

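View pics/scc.png

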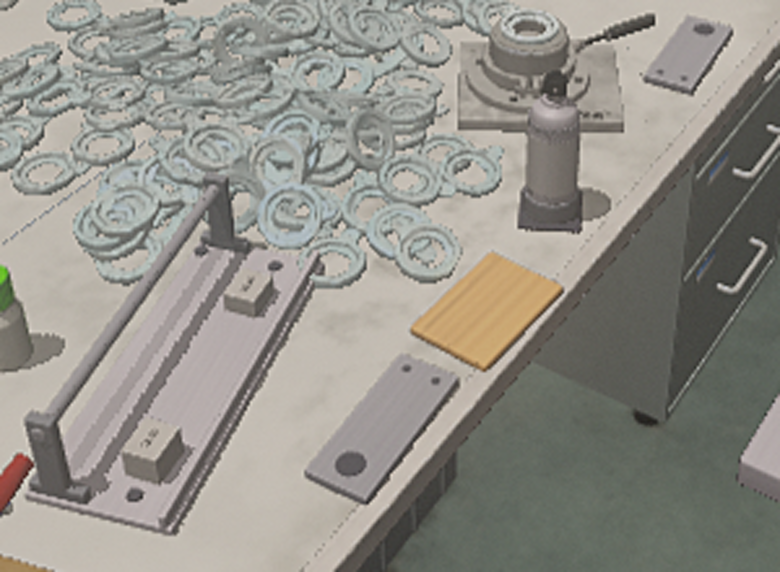

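Run:
```python
from h import *
np.set_printoptions(precision=4,suppress=True)
c=calibration("top"); s=calibration("scene")
T=lambda x,y:(140+(x+.5)/2.8-.5,190+(y+.5)/2.8-.5)
S=lambda x,y:(120+(x+.5)/2.6-.5,220+(y+.5)/2.6-.5)
def show(n,cam,f,pts,z):
    P=np.array([p2w(cam,f(*p),z) for p in pts])[:,:2]; print(n,P.tolist() if 0 else P.round(4).ravel(),'mean',P.mean(0).round(4))
    return P
show("A top",c,T,[(118,230),(238,226),(236,275),(116,275)],.01)
show("Ahole",c,T,[(133,252)],.01)
show("A sc",s,S,[(403,353),(459,380),(366,500),(306,474)],.01); show("Ahole sc",s,S,[(351,463)],.01)
show("B top",c,T,[(638,222),(758,217),(757,266),(637,270)],.01)
show("Bhole",c,T,[(737,239)],.01)
show("B sc",s,S,[(689,16),(733,28),(692,92),(645,79)],.01)
show("board",c,T,[(258,217),(360,225),(354,291),(253,285)],.01)
show("board sc",s,S,[(493,251),(563,288),(484,368),(411,328)],.01)
show("cap",c,T,[(428,224)],.157); show("cap sc",s,S,[(554,76)],.157)
show("lip ends",c,T,[(42,185),(290,122)],.02); show("lip sc",s,S,[(172,524),(322,260)],.02)
show("posts",c,T,[(8,97),(256,37)],.09); show("posts sc",s,S,[(40,417),(212,180)],.09)
show("blkL",c,T,[(68,138)],.036); show("blkR",c,T,[(222,100)],.028)
show("blkL sc",s,S,[(153,440)],.036); show("blkR sc",s,S,[(248,283)],.028)
show("tin",c,lambda x,y:(x,y),[(449,255)],.031)
show("fixture",c,lambda x,y:(x,y),[(346,234)],.06)
```

```text
A top [0.4196 0.3531 0.4287 0.2121 0.3708 0.2109 0.3666 0.3514] mean [0.3964 0.2819]
Ahole [0.3942 0.3335] mean [0.3942 0.3335]
A sc [0.4275 0.216  0.3716 0.216  0.3643 0.3523 0.4168 0.3572] mean [0.395  0.2854]
Ahole sc [0.3945 0.3307] mean [0.3945 0.3307]
B top [ 0.448  -0.2618  0.4584 -0.4049  0.4    -0.4036  0.3909 -0.2613] mean [ 0.4243 -0.3329]
Bhole [ 0.4313 -0.3798] mean [ 0.4313 -0.3798]
B sc [ 0.4577 -0.3989  0.404  -0.4032  0.3883 -0.2608  0.4417 -0.2551] mean [ 0.4229 -0.3295]
board [0.4401 0.1892 0.4343 0.0681 0.3562 0.0715 0.3597 0.1903] mean [0.3976 0.1298]
board sc [0.432  0.0685 0.3541 0.0762 0.3616 0.194  0.4385 0.1887] mean [0.3965 0.1318]
cap [ 0.4214 -0.0186] mean [ 0.4214 -0.0186]
cap sc [ 0.4237 -0.0174] mean [ 0.4237 -0.0174]
lip ends [0.4691 0.4436 0.5539 0.1562] mean [0.5115 0.2999]
lip sc [0.464  0.4496 0.5475 0.1703] mean [0.5057 0.31  ]
posts [0.5597 0.4679 0.6392 0.1904] mean [0.5994 0.3291]
posts sc [0.5614 0.4677 0.6406 0.1997] mean [0.601  0.3337]
blkL [0.5235 0.4128] mean [0.5235 0.4128]
blkR [0.5764 0.237 ] mean [0.5764 0.237 ]
blkL sc [0.5181 0.4094] mean [0.5181 0.4094]
blkR sc [0.5768 0.2345] mean [0.5768 0.2345]
tin [ 0.5003 -0.529 ] mean [ 0.5003 -0.529 ]
fixture [ 0.5547 -0.1844] mean [ 0.5547 -0.1844]
```

```bash
cat >> h.py <<'E'
from scipy.linalg import expm,logm
from scipy.spatial.transform import Rotation as Ro
SO=np.array([0.563,0.320,0]); SY=np.radians(16.3)
def s2w(x,y,z):
    return SO+np.array([x*np.cos(SY)-y*np.sin(SY),x*np.sin(SY)+y*np.cos(SY),z])
def ori(az,tilt):  # tool x azimuth az, tool z down, then turned about tool y by tilt
    a=np.radians(az); R=np.array([[np.cos(a),np.sin(a),0],[np.sin(a),-np.cos(a),0],[0,0,-1.]])
    return R@Ro.from_euler('y',tilt,degrees=True).as_matrix()
def go(G,R,N,g=.155,start=None):
    "print row for grasp point G (g ahead of flange), orientation R, N rows"
    s=sense(); T0=np.eye(4);T1=np.eye(4)
    if start is None: T0[:3,:3]=s['orientation'];T0[:3,3]=s['position']
    else: T0=start
    T1[:3,:3]=R; T1[:3,3]=np.array(G)-g*R[:,2]
    D=np.linalg.inv(T0)@T1; E=np.real(expm(logm(D)/N)); r=Ro.from_matrix(E[:3,:3]).as_rotvec()
    print(f"N={N}:",(E[:3,3]*1000).round(1),r.round(4)," total",(D[:3,3]*1000).round(1),Ro.from_matrix(D[:3,:3]).as_rotvec().round(3))
    return T1
def st():
    s=sense(); R=s['orientation']
    print("t%.2f"%s['time'],"q",s['q'].round(0),"G",(s['position']+.155*R[:,2]).round(4),"az%.1f tilt%.1f"%(np.degrees(np.arctan2(R[1,0],R[0,0])),np.degrees(np.arcsin(np.clip(np.hypot(R[0,2],R[1,2]),0,1)))),"F",s['contact_force'].round(1),"op%.4f ff%.1f"%(s['opening'],s['finger_force']))
E
r="43 -30 0 0 0 0 0"; r="43 -30 0 0 0 0 0;43 -30 0 0 0 0 0;43 -30 0 0 0 0 0;43 -30 0 0 0 0 0;43 -30 0 0 0 0 0;43 -30 0 0 0 0 0;43 -30 0 0 0 0 0;43 -30 0 0 0 0 0;43 -30 0 0 0 0 0;43 -30 0 0 0 0 0"
python3 -m pendant '43 -30 0 0 0 0 0;43 -30 0 0 0 0 0;43 -30 0 0 0 0 0;43 -30 0 0 0 0 0;43 -30 0 0 0 0 0;43 -30 0 0 0 0 0;43 -30 0 0 0 0 0;43 -30 0 0 0 0 0;43 -30 0 0 0 0 0;43 -30 0 0 0 0 0'
python3 - <<'E'
from h import *
st()
G=s2w(-.0115,.0955,.12); print(G)
T=go(G,ori(16.3,20),10)
E
```

```text
time: 1.4
position: [0.5014, -0.1987, 0.4045]
orientation: [[0.965, 0.264, -0.0], [0.264, -0.965, -0.0], [-0.0, 0.0, -1.0]]
contact_force: [1.0, -0.8, -0.4]
opening: 0.0853
finger_force: 0.0
t1.40 q [ 22.  33.  -8. 105.   6.  43. -65.] G [ 0.5013 -0.1987  0.2495] az15.3 tilt0.0 F [ 1.  -0.8 -0.4] op0.0853 ff0.0
[0.52515857 0.40843374 0.12      ]
N=10: [ 11.2 -57.7  15.9] [ 0.0003  0.0349 -0.0017]  total [ 130.1 -578.5  138.8] [ 0.003  0.349 -0.017]
```

```bash
python3 -m pendant '11 -58 0 0 0.035 0 0;11 -58 0 0 0.035 0 0;11 -58 0 0 0.035 0 0;11 -58 0 0 0.035 0 0;11 -58 0 0 0.035 0 0;11 -58 0 0 0.035 0 0;11 -58 0 0 0.035 0 0;11 -58 0 0 0.035 0 0;11 -58 0 0 0.035 0 0;11 -58 0 0 0.035 0 0' >/dev/null
python3 - <<'E'
from h import *
st()
T=go(s2w(-.0115,.0955,.14),ori(16.3,20),6)
im=camera("wrist"); print(calibration("wrist")); cv2.imwrite("pics/w1.png",im[:,:,::-1])
E
```

```text
t2.65 q [ -55.   33.   12.  104.    9.   27. -128.] G [0.5026 0.4037 0.2762] az15.3 tilt20.1 F [ 0.5 -0.3  0.2] op0.0851 ff0.0
N=6: [-4.1  0.4 22.6] [ 0.0011 -0.0003 -0.0027]  total [-25.    2.3 135.8] [ 0.006 -0.002 -0.016]
{'fovy': 59.95308131943498, 'cx': 316.42174727128133, 'cy': 238.51471577681485, 'rvec': array([ 2.44504606, -1.83758514,  0.07672597]), 'tvec': array([0.26439221, 0.65026029, 0.35310015])}
```

View pics/w1.png

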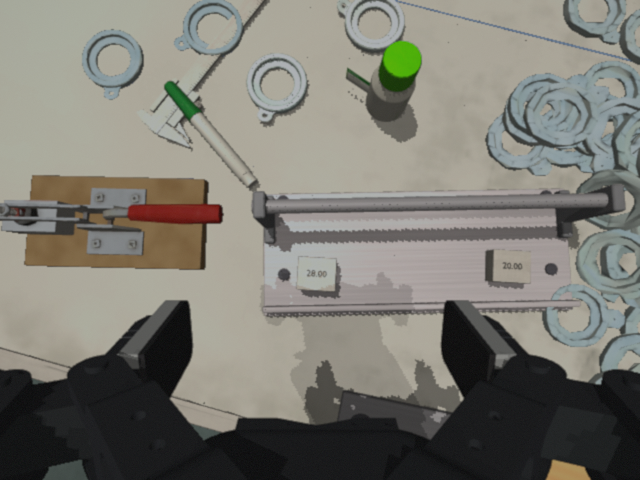

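Run:
```python
from h import *
np.set_printoptions(precision=4,suppress=True)
c=dict(fovy=59.95308131943498,cx=316.42174727128133,cy=238.51471577681485,rvec=[ 2.44504606, -1.83758514,  0.07672597],tvec=[0.26439221, 0.65026029, 0.35310015])
for n,uv,z in [("28",(317,273),.036),("28c1",(299,257),.036),("28c2",(339,260),.036),("28c3",(336,292),.036),("28c4",(297,289),.036),("20",(511,267),.028),("20a",(496,251),.028),("20b",(529,251),.028),("lipL",(263,309),.02),("lipR",(575,303),.02),("postL",(261,202),.09),("postR",(614,199),.09),("railL",(300,206),.078),("railR",(560,202),.078),("baseLfront",(265,307),.008)]:
    P=p2w(c,uv,z); d=P-SO; a=SY; print(n,P,"stand",d[0]*np.cos(a)+d[1]*np.sin(a),-d[0]*np.sin(a)+d[1]*np.cos(a))
```

```text
28 [0.5206 0.4254 0.036 ] stand -0.011105837197570016 0.11303601965619074
28c1 [0.53   0.4452 0.036 ] stand 0.0035093898591907202 0.1294551375978036
28c2 [0.5376 0.4094 0.036 ] stand 0.000671416569213882 0.09292944895713594
28c3 [0.5089 0.4041 0.036 ] stand -0.028303853508176324 0.09586152570694123
28c4 [0.5017 0.4388 0.036 ] stand -0.025533550793097257 0.1312196225137832
20 [0.5761 0.2543 0.028 ] stand -0.005883732087626976 -0.06672517531559136
20a [0.5867 0.2712 0.028 ] stand 0.009008640757966401 -0.0535208487508973
20b [0.5952 0.2418 0.028 ] stand 0.008921602869175729 -0.08408578586441982
lipL [0.4742 0.465  0.02  ] stand -0.044577601050447675 0.16411279520550562
lipR [0.5612 0.1856 0.02  ] stand -0.039482061420773554 -0.12850554491718075
postL [0.5617 0.4832 0.09  ] stand 0.04454549056319855 0.15699786922757583
postR [0.6412 0.2158 0.09  ] stand 0.04584310433393987 -0.1219243113972703
railL [0.5691 0.4536 0.078 ] stand 0.043315206356623094 0.12656427294761036
railR [0.6312 0.25   0.078 ] stand 0.045808540456334805 -0.08637159904573802
baseLfront [0.4752 0.465  0.008 ] stand -0.04352497678059351 0.1638250711448768
```

Run:
```python
from h import *
np.set_printoptions(precision=4,suppress=True)
st(); c=calibration("wrist"); im=camera("wrist"); cv2.imwrite("pics/w2.png",cv2.resize(im[160:340,200:640,::-1],(792,324),interpolation=cv2.INTER_CUBIC)); np.save("cw2.npy",c,allow_pickle=True); st()
T=go(s2w(-.0115,.0955,.14),ori(16.3,20),10)
```

```text
t2.70 q [ -56.   34.   11.  103.    8.   26. -128.] G [0.4991 0.417  0.2768] az16.0 tilt20.4 F [-0.4  9.   0.1] op0.0854 ff0.0
t2.75 q [ -56.   34.   11.  103.    8.   26. -128.] G [0.4992 0.4129 0.2761] az16.0 tilt20.2 F [-1.4  0.2 -0. ] op0.0855 ff0.0
N=10: [-2.4  1.1 13.6] [-0.0005 -0.0003 -0.0005]  total [-24.2  11.6 135.9] [-0.005 -0.003 -0.005]
```

View pics/w2.png

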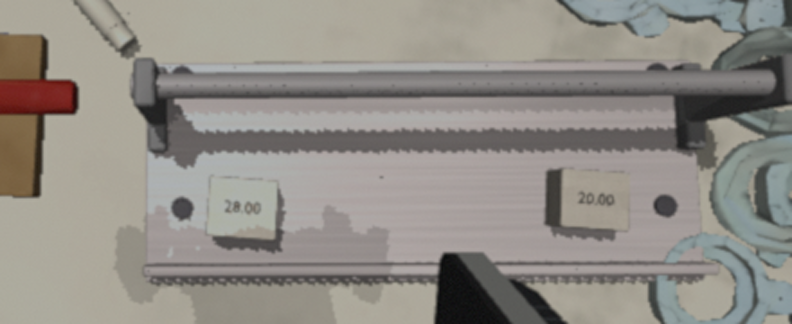

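Run:
```python
from h import *
np.set_printoptions(precision=4,suppress=True)
c=np.load("cw2.npy",allow_pickle=True).item()
for n,uv,z in [("28c1",(209,177),.036),("28c2",(278,181),.036),("28c3",(276,240),.036),("28c4",(206,236),.036),("20a",(561,169),.028),("20b",(628,173),.028),("20c",(628,230),.028),("20d",(560,228),.028),("lipL",(147,271),.02),("lipR",(718,268),.02),("railL",(157,86),.084),("railR",(770,82),.084)]:
    u=((uv[0]+.5)/1.8-.5+200,(uv[1]+.5)/1.8-.5+160)
    P=p2w(c,u,z); d=P-SO; a=SY; print(n,P,"stand",d[0]*np.cos(a)+d[1]*np.sin(a),-d[0]*np.sin(a)+d[1]*np.cos(a))
```

```text
28c1 [0.5334 0.4301 0.036 ] stand 0.002452153663109493 0.1140188584247153
28c2 [0.5411 0.396  0.036 ] stand 0.000330690148798142 0.07905151588148894
28c3 [0.5123 0.3889 0.036 ] stand -0.02933236125934812 0.08038066143963449
28c4 [0.5044 0.4233 0.036 ] stand -0.027265707051700155 0.11559310214681914
20a [0.5882 0.2568 0.028 ] stand 0.006484897049859967 -0.06771485909273589
20b [0.5958 0.2233 0.028 ] stand 0.004323788888590727 -0.10202860494863077
20c [0.5673 0.2166 0.028 ] stand -0.024877602015159848 -0.1004131474725638
20d [0.5586 0.2502 0.028 ] stand -0.02378840353457988 -0.06578605000480706
lipL [0.4778 0.448  0.02  ] stand -0.04584580015615056 0.14671606827940886
lipR [0.5622 0.1633 0.02  ] stand -0.044765109816220824 -0.1501943191318251
railL [0.564  0.4628 0.084 ] stand 0.04102959098825311 0.1367781736654938
railR [0.6415 0.2006 0.084 ] stand 0.04178867472822916 -0.1366364334198311
```

```bash
sed -i 's/SO=np.array.*/SO=np.array([0.566,0.321,0]); SY=np.radians(16.4)/' h.py
python3 - <<'E'
from h import *
T=go((.522,.410,.06),ori(12.8,20),9)
go((.522,.410,.034),ori(12.8,20),5,start=T)
E
```

```text
N=9: [-6.   0.6 23.4] [-0.0029 -0.0004  0.0058]  total [-54.2   6.5 210.1] [-0.026 -0.003  0.052]
N=5: [-1.8 -0.   4.9] [0. 0. 0.]  total [-8.9 -0.  24.4] [-0. -0. -0.]
```

```bash
python3 -m pendant '-6 0.6 23.4 -0.0029 -0.0004 0.0058 0;-6 0.6 23.4 -0.0029 -0.0004 0.0058 0;-6 0.6 23.4 -0.0029 -0.0004 0.0058 0;-6 0.6 23.4 -0.0029 -0.0004 0.0058 0;-6 0.6 23.4 -0.0029 -0.0004 0.0058 0;-6 0.6 23.4 -0.0029 -0.0004 0.0058 0;-6 0.6 23.4 -0.0029 -0.0004 0.0058 0;-6 0.6 23.4 -0.0029 -0.0004 0.0058 0;-6 0.6 23.4 -0.0029 -0.0004 0.0058 0;0 0 0 0 0 0 0' >/dev/null
python3 - <<'E'
from h import *
st(); go((.522,.410,.034),ori(12.8,20),4)
c=calibration("wrist"); im=camera("wrist"); cv2.imwrite("pics/w3.png",im[:,:,::-1])
E
```

```text
t4.00 q [ -55.   55.   14.  108.   12.    2. -137.] G [0.5257 0.3974 0.059 ] az12.2 tilt19.5 F [0.4 0.7 0.5] op0.0853 ff0.0
N=4: [-2.7 -2.7  5.8] [ 0.0037  0.0022 -0.0026]  total [-10.6 -11.   23.1] [ 0.015  0.009 -0.01 ]
```

View pics/w3.png

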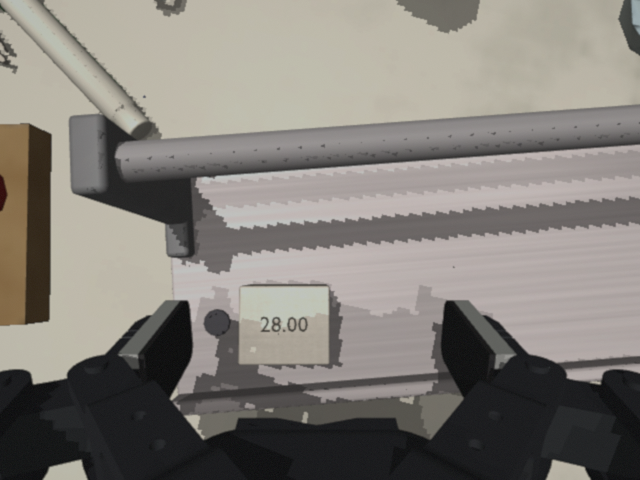

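Run:
```python
from h import *
st()
T=go((.522,.410,.055),ori(12.8,9),4)
go((.522,.410,.034),ori(12.8,9),4,start=T)
```

```text
t4.05 q [ -55.   55.   14.  108.   11.    2. -137.] G [0.5263 0.3979 0.0603] az12.1 tilt19.6 F [ 0.1  0.3 -0. ] op0.0851 ff0.0
N=4: [ 6.4 -2.7  1.3] [ 0.0031 -0.0463 -0.003 ]  total [ 25.2 -11.    7. ] [ 0.012 -0.185 -0.012]
N=4: [-0.8 -0.   5.2] [ 0.  0. -0.]  total [-3.3  0.  20.7] [ 0. -0. -0.]
```

```bash
python3 -m pendant '6.4 -2.7 1.3 0.003 -0.046 -0.003 0;6.4 -2.7 1.3 0.003 -0.046 -0.003 0;6.4 -2.7 1.3 0.003 -0.046 -0.003 0;6.4 -2.7 1.3 0.003 -0.046 -0.003 0;0 0 0 0 0 0 0;0 0 0 0 0 0 0;0 0 0 0 0 0 0;0 0 0 0 0 0 0;0 0 0 0 0 0 0;0 0 0 0 0 0 0' >/dev/null
python3 - <<'E'
from h import *
st(); go((.522,.410,.034),ori(12.8,9),4)
E
```

```text
t5.30 q [ -45.   55.    1.   98.   12.   20. -133.] G [0.5224 0.4102 0.0556] az12.8 tilt9.1 F [ 0.5 -0.4 -0.1] op0.0854 ff0.0
N=4: [-0.9  0.   5.3] [ 0.     -0.0006 -0.0001]  total [-3.5  0.2 21.3] [ 0.    -0.002 -0.   ]
```

```bash
python3 -m pendant '-0.9 0 5.3 0 0 0 0;-0.9 0 5.3 0 0 0 0;-0.9 0 5.3 0 0 0 0;-0.9 0 5.3 0 0 0 0;0 0 0 0 0 0 0;0 0 0 0 0 0 1;0 0 0 0 0 0 1;0 0 0 0 0 0 1;0 0 0 0 0 0 1;0 0 0 0 0 0 1' >/dev/null
python3 - <<'E'
from h import *
st(); 
B=np.array([.397,.131]); by=np.array([np.sin(np.radians(3)),np.cos(np.radians(3))])
for y in(.03,-.035): print(B+by*y)
E
```

```text
t6.55 q [ -45.   57.    1.   98.   12.   18. -133.] G [0.5225 0.4104 0.0347] az12.8 tilt9.2 F [-1.2 -0.6  4.6] op0.0336 ff62.0
[0.39857008 0.16095889]
[0.39516824 0.09604797]
```

```bash
python3 -m pendant '4 0 -25 0 0 0 1;4 0 -25 0 0 0 1;4 0 -25 0 0 0 1;4 0 -25 0 0 0 1;0 0 0 0 0 0 1;0 0 0 0 0 0 1;0 0 0 0 0 0 1;0 0 0 0 0 0 1;0 0 0 0 0 0 1;0 0 0 0 0 0 1' >/dev/null
python3 - <<'E'
from h import *
st(); T=go((.3986,.161,.085),ori(3,9.2),8)
go((.3986,.161,.0375),ori(3,9.2),4,start=T)
E
```

```text
t7.80 q [ -44.   48.   -1.   97.   11.   28. -131.] G [0.5221 0.4101 0.1353] az12.8 tilt9.1 F [-0.1 -0.2 -2.1] op0.0335 ff61.3
N=8: [-20.7  28.    3. ] [-0.0034  0.0002  0.021 ]  total [-181.1  211.5   21.9] [-0.027  0.001  0.168]
N=4: [-1.9 -0.  11.7] [-0.  0. -0.]  total [-7.6  0.  46.9] [ 0.  0. -0.]
```

```bash
python3 -m pendant '-20.7 28 3 -0.0034 0 0.021 1;-20.7 28 3 -0.0034 0 0.021 1;-20.7 28 3 -0.0034 0 0.021 1;-20.7 28 3 -0.0034 0 0.021 1;-20.7 28 3 -0.0034 0 0.021 1;-20.7 28 3 -0.0034 0 0.021 1;-20.7 28 3 -0.0034 0 0.021 1;-20.7 28 3 -0.0034 0 0.021 1;0 0 0 0 0 0 1;0 0 0 0 0 0 1' >/dev/null
python3 - <<'E'
from h import *
st(); 
go((.3986,.161,.0375),ori(3,9.2),4)
E
```

```text
t9.05 q [ -34.   42.    4.  130.   34.    2. -152.] G [0.4225 0.1785 0.1124] az3.3 tilt6.9 F [ 0.6  0.5 -1.4] op0.0334 ff61.3
N=4: [-10.3   4.5  17.8] [0.0043 0.0103 0.0014]  total [-40.   17.4  71.9] [0.017 0.041 0.005]
```

Run:
```python
from h import *
T=go((.402,.161,.085),ori(20,0),8)
go((.402,.161,.041),ori(20,0),4,start=T)
```

```text
N=8: [-0.9  2.3  3.3] [ 0.0044 -0.0145 -0.0365]  total [-6.1 18.6 26.1] [ 0.035 -0.116 -0.292]
N=4: [-0. -0. 11.] [0. 0. 0.]  total [ 0. -0. 44.] [0. 0. 0.]
```

```bash
python3 -m pendant '-0.9 2.3 3.3 0.0044 -0.0145 -0.0365 1;-0.9 2.3 3.3 0.0044 -0.0145 -0.0365 1;-0.9 2.3 3.3 0.0044 -0.0145 -0.0365 1;-0.9 2.3 3.3 0.0044 -0.0145 -0.0365 1;-0.9 2.3 3.3 0.0044 -0.0145 -0.0365 1;-0.9 2.3 3.3 0.0044 -0.0145 -0.0365 1;-0.9 2.3 3.3 0.0044 -0.0145 -0.0365 1;-0.9 2.3 3.3 0.0044 -0.0145 -0.0365 1;0 0 0 0 0 0 1;0 0 0 0 0 0 1' >/dev/null
python3 - <<'E'
from h import *
st(); 
go((.402,.161,.041),ori(20,0),5)
E
```

```text
t10.30 q [ -23.   45.   -7.  130.   42.    8. -141.] G [0.401  0.1595 0.0847] az19.9 tilt0.1 F [ 0.1 -0.3 -2.3] op0.0337 ff61.2
N=5: [ 0.2 -0.2  8.7] [ 0.0002  0.0005 -0.0002]  total [ 1.2 -1.  43.7] [ 0.001  0.002 -0.001]
```

```bash
python3 -m pendant '0.2 -0.2 8.7 0 0 0 1;0.2 -0.2 8.7 0 0 0 1;0.2 -0.2 8.7 0 0 0 1;0.2 -0.2 8.7 0 0 0 1;0.2 -0.2 8.7 0 0 0 1;0 0 0 0 0 0 1;0 0 0 0 0 0 1;0 0 0 0 0 0 0.4;0 0 0 0 0 0 0.4;0 0 0 0 0 0 0.4'
python3 - <<'E'
from h import *
st();
E
```

```text
time: 11.55
position: [0.4077, 0.163, 0.2005]
orientation: [[0.94, 0.341, -0.01], [0.341, -0.94, -0.005], [-0.011, 0.001, -1.0]]
contact_force: [-0.6, 0.6, 0.4]
opening: 0.0513
finger_force: 0.0
t11.55 q [ -26.   50.   -3.  129.   54.    2. -152.] G [0.4062 0.1623 0.0455] az19.9 tilt0.7 F [-0.6  0.6  0.4] op0.0513 ff0.0
```

```bash
python3 -m pendant '0 0 -10 0 0 0 0.4;0 0 -25 0 0 0 0.4;0 0 -25 0 0 0 0.4;0 0 -25 0 0 0 0;0 0 -20 0 0 0 0;0 0 0 0 0 0 0;0 0 0 0 0 0 0;0 0 0 0 0 0 0;0 0 0 0 0 0 0;0 0 0 0 0 0 0' >/dev/null
python3 - <<'E'
from h import *
st(); T=go((.5771,.2365,.11),ori(12.8,9),8)
T=go((.5771,.2365,.031),ori(12.8,9),5,start=T)
cv2.imwrite("pics/w4.png",camera("wrist")[:,:,::-1])
E
```

```text
t12.80 q [ -11.   39.  -27.  125.   42.   26. -141.] G [0.407  0.1628 0.15  ] az20.0 tilt0.7 F [-0.8 -0.5 -0.2] op0.0857 ff0.0
N=8: [19.4 -2.9  6.4] [-0.0009  0.0211  0.0156]  total [159.6 -14.1  39.9] [-0.007  0.169  0.125]
N=5: [-2.5  0.  15.6] [ 0.  0. -0.]  total [-12.4   0.   78. ] [ 0. -0. -0.]
```

View pics/w4.png

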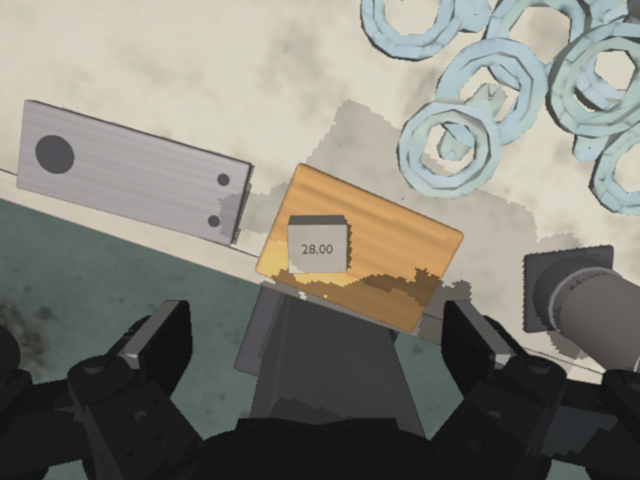

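```bash
python3 -m pendant '19.4 -2.9 6.4 -0.001 0.021 0.0156 0;19.4 -2.9 6.4 -0.001 0.021 0.0156 0;19.4 -2.9 6.4 -0.001 0.021 0.0156 0;19.4 -2.9 6.4 -0.001 0.021 0.0156 0;19.4 -2.9 6.4 -0.001 0.021 0.0156 0;19.4 -2.9 6.4 -0.001 0.021 0.0156 0;19.4 -2.9 6.4 -0.001 0.021 0.0156 0;19.4 -2.9 6.4 -0.001 0.021 0.0156 0;0 0 0 0 0 0 0;0 0 0 0 0 0 0' >/dev/null
python3 - <<'E'
from h import *
st(); T=go((.5771,.2365,.031),ori(12.8,9),5)
E
```

```text
t14.10 q [ -16.   49.  -21.  105.   44.   27. -145.] G [0.5757 0.2361 0.1104] az12.8 tilt8.9 F [-0.5 -0.4 -0.5] op0.0852 ff0.0
N=5: [-2.3  0.  15.7] [0.0002 0.0004 0.0001]  total [-11.2  -0.   78.7] [0.001 0.002 0.   ]
```

```bash
python3 -m pendant '-2.3 0 15.7 0 0 0 0;-2.3 0 15.7 0 0 0 0;-2.3 0 15.7 0 0 0 0;-2.3 0 15.7 0 0 0 0;-2.3 0 15.7 0 0 0 0;0 0 0 0 0 0 0;0 0 0 0 0 0 1;0 0 0 0 0 0 1;0 0 0 0 0 0 1;0 0 0 0 0 0 1' >/dev/null
python3 - <<'E'
from h import *
st()
E
```

```text
t15.35 q [ -21.   55.  -11.  106.   47.   16. -149.] G [0.5781 0.2368 0.0322] az12.8 tilt9.1 F [-0.6 -0.6  5.9] op0.0334 ff61.1
```

```bash
python3 -m pendant '4 0 -25 0 0 0 1;4 0 -25 0 0 0 1;4 0 -25 0 0 0 1;4 0 -25 0 0 0 1;0 0 0 0 0 0 1;0 0 0 0 0 0 1;0 0 0 0 0 0 1;0 0 0 0 0 0 1;0 0 0 0 0 0 1;0 0 0 0 0 0 1' >/dev/null
python3 - <<'E'
from h import *
st(); T=go((.400,.092,.09),ori(30,0),9)
E
```

```text
t16.60 q [ -15.   47.  -22.  104.   40.   29. -142.] G [0.5778 0.2369 0.1324] az12.8 tilt9.0 F [-0.4  0.  -2.3] op0.0334 ff60.5
N=9: [-21.9   8.5   2.7] [ 0.0027 -0.0172 -0.0333]  total [-185.4  102.    11.8] [ 0.024 -0.155 -0.3  ]
```

```bash
python3 -m pendant '-21.9 8.5 2.7 0.0027 -0.0172 -0.0333 1;-21.9 8.5 2.7 0.0027 -0.0172 -0.0333 1;-21.9 8.5 2.7 0.0027 -0.0172 -0.0333 1;-21.9 8.5 2.7 0.0027 -0.0172 -0.0333 1;-21.9 8.5 2.7 0.0027 -0.0172 -0.0333 1;-21.9 8.5 2.7 0.0027 -0.0172 -0.0333 1;-21.9 8.5 2.7 0.0027 -0.0172 -0.0333 1;-21.9 8.5 2.7 0.0027 -0.0172 -0.0333 1;-21.9 8.5 2.7 0.0027 -0.0172 -0.0333 1;0 0 0 0 0 0 1' >/dev/null
python3 - <<'E'
from h import *
st(); T=go((.400,.092,.037),ori(30,0),5)
E
```

```text
t17.85 q [ -15.   44.   -7.  133.   61.    6. -141.] G [0.399  0.0912 0.0897] az29.9 tilt0.1 F [ 1.4  1.1 -1.3] op0.0336 ff60.4
N=5: [ 0.2 -0.  10.5] [ 0.0002  0.0003 -0.0002]  total [ 1.1 -0.1 52.7] [ 0.001  0.001 -0.001]
```

Run:
```python
from h import *
T=go((.408,.092,.0385),ori(30,-4),6)
```

```text
N=6: [3.4 0.6 8.5] [ 0.0001 -0.0114 -0.0002]  total [18.9  3.8 51.5] [ 0.001 -0.068 -0.001]
```

```bash
python3 -m pendant '3.4 0.6 8.5 0 -0.0114 0 1;3.4 0.6 8.5 0 -0.0114 0 1;3.4 0.6 8.5 0 -0.0114 0 1;3.4 0.6 8.5 0 -0.0114 0 1;3.4 0.6 8.5 0 -0.0114 0 1;3.4 0.6 8.5 0 -0.0114 0 1;0 0 0 0 0 0 1;0 0 0 0 0 0 1;0 0 0 0 0 0 1;0 0 0 0 0 0 1' >/dev/null
python3 - <<'E'
from h import *
st()
E
```

```text
t19.10 q [ -15.   51.   -8.  129.   60.    8. -140.] G [0.409  0.0935 0.0387] az30.0 tilt3.9 F [ 0.1  0.4 -0.8] op0.0335 ff60.4
```

```bash
python3 -m pendant '0 0 0 0 0 0 0.4;0 0 0 0 0 0 0.4;0 0 0 0 0 0 0.4;0 0 -10 0 0 0 0.4;0 0 -25 0 0 0 0.4;0 0 -25 0 0 0 0;0 0 -25 0 0 0 0;0 0 -25 0 0 0 0;0 0 0 0 0 0 0;0 0 0 0 0 0 0' >/dev/null
python3 - <<'E'
from h import *
st(); s=sense(); c=calibration("wrist"); Rc=cv2.Rodrigues(c['rvec'])[0]; o=-Rc.T@c['tvec']
R=s['orientation']; print("cam in tool",R.T@(o-s['position'])); print("cam axes in tool\n",(R.T@Rc.T).round(3))
for p in [(185,303),(188,352),(447,303),(443,352)]:
    d=R.T@Rc.T@np.linalg.inv(K(c))@[*p,1]; ot=R.T@(o-s['position']); k=(np.sign(d[1])*.0427-ot[1])/d[1]; print(p,ot+k*d)
T=go((.3957,.2837,.10),ori(93,0),9)
im=camera("wrist"); cv2.imwrite("pics/w5.png",im[:,:,::-1])
E
```

```text
t20.35 q [  -0.   40.  -32.  124.   42.   31. -124.] G [0.4151 0.0968 0.1478] az30.0 tilt3.9 F [-0.4  0.6  0.2] op0.0855 ff0.0
cam in tool [ 0.06539891 -0.00029461  0.03058715]
cam axes in tool
 [[ 0.    -0.966 -0.257]
 [ 1.    -0.     0.   ]
 [-0.    -0.257  0.966]]
(185, 303) [ 0.01073129 -0.0427      0.15514466]
(188, 352) [-0.00620155 -0.0427      0.15389495]
(447, 303) [0.00974525 0.0427     0.15737716]
(443, 352) [-0.00807828  0.0427      0.15710895]
N=9: [ 16.4 -14.    4.7] [-0.0042  0.0068 -0.1222]  total [  69.1 -171.6   42.8] [-0.038  0.061 -1.099]
```

View pics/w5.png

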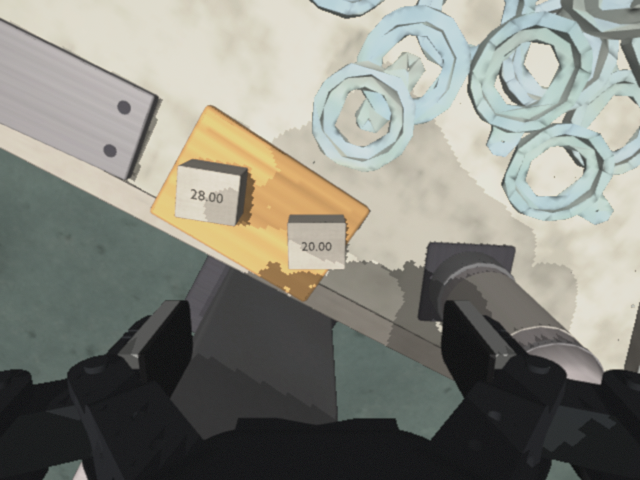

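```bash
python3 -m pendant '16.4 -14 4.7 -0.0042 0.0068 -0.122 0;16.4 -14 4.7 -0.0042 0.0068 -0.122 0;16.4 -14 4.7 -0.0042 0.0068 -0.122 0;16.4 -14 4.7 -0.0042 0.0068 -0.122 0;16.4 -14 4.7 -0.0042 0.0068 -0.122 0;16.4 -14 4.7 -0.0042 0.0068 -0.122 0;16.4 -14 4.7 -0.0042 0.0068 -0.122 0;16.4 -14 4.7 -0.0042 0.0068 -0.122 0;16.4 -14 4.7 -0.0042 0.0068 -0.122 0;0 0 0 0 0 0 0' >/dev/null
python3 - <<'E'
from h import *
st(); T=go((.3957,.2837,.013),ori(93,0),6)
im=camera("top"); cv2.imwrite("pics/t2.png",im[:,:,::-1])
E
```

```text
t21.65 q [-16.  50. -42. 119.  61.  36. -99.] G [0.3944 0.2849 0.0998] az93.1 tilt0.1 F [ 1.2  0.2 -0.6] op0.0854 ff0.0
N=6: [-0.2  0.2 14.5] [-0.0003 -0.      0.0003]  total [-1.3  1.1 86.8] [-0.002 -0.     0.002]
```

```bash
python3 -m pendant '-0.2 0.2 14.5 0 0 0 0;-0.2 0.2 14.5 0 0 0 0;-0.2 0.2 14.5 0 0 0 0;-0.2 0.2 14.5 0 0 0 0;-0.2 0.2 14.5 0 0 0 0;-0.2 0.2 14.5 0 0 0 0;0 0 0 0 0 0 0;0 0 0 0 0 0 0;0 0 0 0 0 0 0;0 0 0 0 0 0 0' >/dev/null
python3 - <<'E'
from h import *
st()
E
python3 -m pendant '0 0 0 0 0 0 1;0 0 0 0 0 0 1;0 0 0 0 0 0 1;0 0 0 0 0 0 1;0 0 0 0 0 0 1;0 0 0 0 0 0 1;0 0 -4 0 0 0 1;0 0 -10 0 0 0 1;0 0 -15 0 0 0 1;0 0 -15 0 0 0 1' >/dev/null
python3 - <<'E'
from h import *
st()
im=camera("wrist"); cv2.imwrite("pics/w6.png",im[:,:,::-1])
E
```

```text
t22.95 q [ -21.   58.  -33.  120.   78.   28. -113.] G [0.3976 0.2829 0.0143] az92.9 tilt0.1 F [-0.5 -0.1 -0.5] op0.0853 ff0.0
t24.20 q [ -19.   54.  -37.  120.   68.   31. -105.] G [0.3971 0.2825 0.058 ] az92.9 tilt0.0 F [ 0.7 -0.5 -2.7] op0.0543 ff63.9
```

View pics/w6.png

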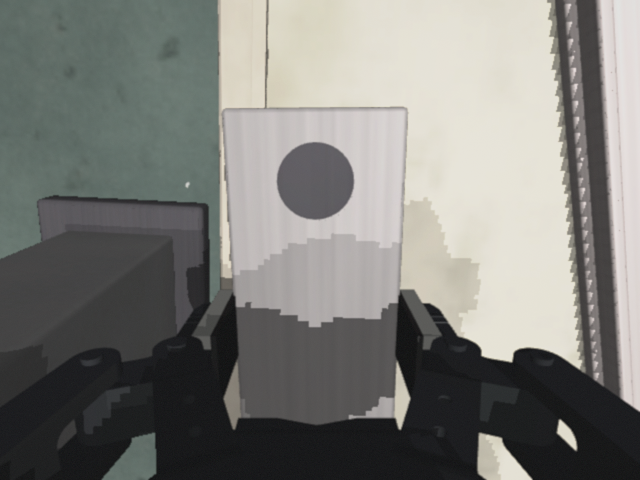

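```bash
python3 -m pendant '0 0 15 0 0 0 1;0 0 15 0 0 0 1;0 0 10 0 0 0 1;0 0 3.5 0 0 0 1;0 0 0 0 0 0 1;0 0 0 0 0 0 0;0 0 0 0 0 0 0;0 0 0 0 0 0 0;0 0 -20 0 0 0 0;0 0 -25 0 0 0 0' >/dev/null
python3 -m pendant '0 0 -25 0 0 -0.18 0;0 0 -25 0 0 -0.18 0;0 0 0 0 0 -0.18 0;0 0 0 0 0 -0.18 0;0 0 0 0 0 -0.18 0;0 0 0 0 0 -0.18 0;0 0 0 0 0 -0.18 0;0 0 0 0 0 -0.18 0;0 0 0 0 0 -0.18 0;0 0 0 0 0 -0.18 0' >/dev/null
python3 -m pendant '0 0 0 0 0 -0.18 0;0 0 0 0 0 -0.18 0;0 0 0 0 0 -0.18 0;0 0 0 0 0 -0.18 0;0 0 0 0 0 -0.18 0;0 0 0 0 0 -0.18 0;0 0 0 0 0 -0.18 0;0 0 0 0 0 -0.08 0;0 0 0 0 0 0 0;0 0 0 0 0 0 0' >/dev/null
python3 - <<'E'
from h import *
st(); T=go((.397,.2825,.014),ori(273,0),6)
E
```

```text
t28.00 q [ -3.  62. -70. 118.  71.  61.  71.] G [0.3974 0.2827 0.1093] az-87.2 tilt0.0 F [ 0.5  0.6 -0.4] op0.0853 ff0.0
N=6: [ 0.   0.1 15.9] [-0.0001  0.     -0.0007]  total [ 0.2  0.3 95.3] [-0.001  0.    -0.004]
```

```bash
python3 -m pendant '0 0 15.9 0 0 0 0;0 0 15.9 0 0 0 0;0 0 15.9 0 0 0 0;0 0 15.9 0 0 0 0;0 0 15.9 0 0 0 0;0 0 15.9 0 0 0 0;0 0 0 0 0 0 0;0 0 0 0 0 0 1;0 0 0 0 0 0 1;0 0 0 0 0 0 1' >/dev/null
python3 -m pendant '0 0 0 0 0 0 1;0 0 0 0 0 0 1;0 0 -5 0 0 0 1;0 0 -20 0 0 0 1;0 0 -25 0 0 0 1;0 0 -25 0 0 0 1;0 0 -25 0 0 0 1;0 0 -25 0 0 0 1;0 0 0 0 0 0 1;0 0 0 0 0 0 1' >/dev/null
python3 - <<'E'
from h import *
st(); T=go(s2w(-.04,.062,.20),ori(196.4,0),10);T=go(s2w(-.02,.062,.16),ori(196.4,-45),10,start=T)
im=camera("wrist"); cv2.imwrite("pics/w7.png",im[:,:,::-1])
g=cv2.cvtColor(im,cv2.COLOR_RGB2GRAY)
print([ (r,int(g[r,316])) for r in range(60,170,4)])
E
```

```text
t30.50 q [ -3.  59. -72. 117.  67.  62.  74.] G [0.3973 0.2819 0.1381] az-87.2 tilt0.1 F [ 0.6 -0.7 -2.3] op0.0541 ff64.1
N=10: [-14.4  -5.5  -6.2] [-1.000e-04 -1.000e-04  1.334e-01]  total [ -81.3 -117.   -62. ] [-1.000e-03 -1.000e-03  1.334e+00]
N=10: [11.7  0.   5. ] [ 0.     -0.0785  0.    ]  total [89.6  0.  85.4] [ 0.    -0.785  0.   ]
[(60, 212), (64, 155), (68, 132), (72, 131), (76, 114), (80, 85), (84, 123), (88, 118), (92, 110), (96, 135), (100, 135), (104, 112), (108, 105), (112, 119), (116, 175), (120, 175), (124, 175), (128, 175), (132, 175), (136, 175), (140, 175), (144, 175), (148, 174), (152, 115), (156, 90), (160, 90), (164, 91), (168, 91)]
```

```bash
python3 -m pendant '-14.4 -5.5 -6.2 0 0 0.133 1;-14.4 -5.5 -6.2 0 0 0.133 1;-14.4 -5.5 -6.2 0 0 0.133 1;-14.4 -5.5 -6.2 0 0 0.133 1;-14.4 -5.5 -6.2 0 0 0.133 1;-14.4 -5.5 -6.2 0 0 0.133 1;-14.4 -5.5 -6.2 0 0 0.133 1;-14.4 -5.5 -6.2 0 0 0.133 1;-14.4 -5.5 -6.2 0 0 0.133 1;-14.4 -5.5 -6.2 0 0 0.133 1' >/dev/null
python3 -c 'from h import *;st()'
python3 -m pendant '6 0 2.5 0 -0.04 0 1;6 0 2.5 0 -0.04 0 1;6 0 2.5 0 -0.04 0 1;6 0 2.5 0 -0.04 0 1;6 0 2.5 0 -0.04 0 1;6 0 2.5 0 -0.04 0 1;6 0 2.5 0 -0.04 0 1;6 0 2.5 0 -0.04 0 1;6 0 2.5 0 -0.04 0 1;6 0 2.5 0 -0.04 0 1' >/dev/null
python3 - <<'E'
from h import *
st(); T=go(s2w(-.02,.062,.16),ori(196.4,-45),10)
E
```

```text
t31.80 q [-11.  54. -60.  90.  50.  66.  24.] G [0.5105 0.3697 0.1994] az-163.6 tilt0.1 F [-0.1 -0.1 -2.9] op0.0544 ff64.1
t33.05 q [-17.  48. -49. 112.  84.  46. -12.] G [0.5158 0.3713 0.1764] az-163.3 tilt22.9 F [-0.6  0.2 -2.2] op0.0544 ff64.1
N=10: [ 5.7 -0.   2.3] [ 0.0002 -0.0386  0.0004]  total [51.9 -0.  32. ] [ 0.002 -0.386  0.004]
```

Elbow-swing makes it smooth: q5 goes up, q7 down as wanted. Continue.

```bash
python3 -m pendant '5.7 0 2.3 0 -0.0386 0 1;5.7 0 2.3 0 -0.0386 0 1;5.7 0 2.3 0 -0.0386 0 1;5.7 0 2.3 0 -0.0386 0 1;5.7 0 2.3 0 -0.0386 0 1;5.7 0 2.3 0 -0.0386 0 1;5.7 0 2.3 0 -0.0386 0 1;5.7 0 2.3 0 -0.0386 0 1;5.7 0 2.3 0 -0.0386 0 1;5.7 0 2.3 0 -0.0386 0 1' >/dev/null
python3 - <<'E'
from h import *
st(); G=s2w(.004,.062,.066); print(G); T=go(s2w(-.006,.062,.10),ori(196.4,-45),7);go(G,ori(196.4,-45),5,start=T)
im=camera("scene"); cv2.imwrite("pics/s2.png",im[150:450,50:450,::-1])
E
```

```text
t34.30 q [-23.  55. -47. 127. 123.  67. -52.] G [0.5292 0.3756 0.1595] az-163.3 tilt44.9 F [-0.2  1.2 -3.1] op0.0541 ff64.2
[0.55233209 0.38160683 0.066     ]
N=7: [ 4.6 -0.   7.4] [ 0.0005 -0.0002  0.0005]  total [32.4 -0.3 51.9] [ 0.003 -0.001  0.004]
N=5: [ 3.4 -0.   6.2] [-0. -0.  0.]  total [17.  -0.  31.1] [ 0. -0. -0.]
```

View pics/s2.png

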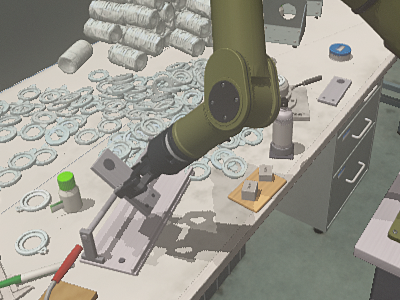

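Run:
```python
from h import *
st(); T=go(s2w(-.009,.062,.090),ori(196.4,-45),8)
```

```text
t34.35 q [-23.  55. -47. 127. 123.  67. -52.] G [0.5286 0.3754 0.1586] az-163.2 tilt44.9 F [-0.7 -0.3 -3.4] op0.0544 ff64.1
N=8: [ 5.1 -0.   7.1] [ 0.0004 -0.0003  0.0006]  total [40.5 -0.3 56.7] [ 0.003 -0.002  0.005]
```

```bash
python3 -m pendant '5.1 0 7.1 0.0004 -0.0003 0.0006 1;5.1 0 7.1 0.0004 -0.0003 0.0006 1;5.1 0 7.1 0.0004 -0.0003 0.0006 1;5.1 0 7.1 0.0004 -0.0003 0.0006 1;5.1 0 7.1 0.0004 -0.0003 0.0006 1;5.1 0 7.1 0.0004 -0.0003 0.0006 1;5.1 0 7.1 0.0004 -0.0003 0.0006 1;5.1 0 7.1 0.0004 -0.0003 0.0006 1;0 0 0 0 0 0 1;0 0 0 0 0 0 1' >/dev/null
python3 -c 'from h import *;st()'
python3 -m pendant '0 0 2 0 0 0 1;0 0 2 0 0 0 1;0 0 2 0 0 0 1;0 0 2 0 0 0 1;0 0 2 0 0 0 1;0 0 2 0 0 0 1;0 0 2 0 0 0 1;0 0 0 0 0 0 1;0 0 0 0 0 0 1;0 0 0 0 0 0 1' >/dev/null
python3 -c 'from h import *;st()'
```

```text
t35.60 q [-23.  63. -44. 125. 130.  71. -56.] G [0.5415 0.379  0.0929] az-163.8 tilt45.2 F [ 0.7 -0.  -2.3] op0.0543 ff64.1
t36.85 q [-23.  64. -44. 123. 131.  70. -55.] G [0.551  0.3818 0.0829] az-163.8 tilt45.2 F [-0.8 -1.  -2.1] op0.0540 ff64.1
```

```bash
python3 -m pendant '0 0 1 0 0 0 1;0 0 1 0 0 0 1;0 0 1 0 0 0 1;0 0 1 0 0 0 1;0 0 1 0 0 0 1;0 0 1 0 0 0 1;0 0 0 0 0 0 1;0 0 0 0 0 0 1;0 0 0 0 0 0 1;0 0 0 0 0 0 1' >/dev/null
python3 -c 'from h import *;st()'
```

```text
t38.10 q [-23.  65. -43. 123. 131.  70. -54.] G [0.5551 0.3829 0.0787] az-163.8 tilt45.2 F [ 0.2  0.4 -2.5] op0.0536 ff64.1
```

Now slide down the plate axis (tool +x).

```bash
python3 -m pendant '2 0 0 0 0 0 1;2 0 0 0 0 0 1;2 0 0 0 0 0 1;2 0 0 0 0 0 1;1 0 0 0 0 0 1;1 0 0 0 0 0 1;0 0 0 0 0 0 1;0 0 0 0 0 0 1;0 0 0 0 0 0 1;0 0 0 0 0 0 1' >/dev/null
python3 - <<'E'
from h import *
st(); im=camera("wrist"); sc=camera("scene"); a=cv2.resize(sc[200:400,100:340],(480,400),interpolation=cv2.INTER_CUBIC); b=cv2.resize(im,(320,240))
o=np.zeros((400,800,3),np.uint8); o[:,:480]=a;o[:240,480:]=b; cv2.imwrite("pics/m1.png",o[:,:,::-1])
E
```

```text
t39.35 q [-23.  66. -43. 124. 132.  71. -56.] G [0.5484 0.3809 0.0716] az-163.8 tilt45.2 F [ 0.6 -0.3 -2.5] op0.0540 ff64.1
```

View pics/m1.png

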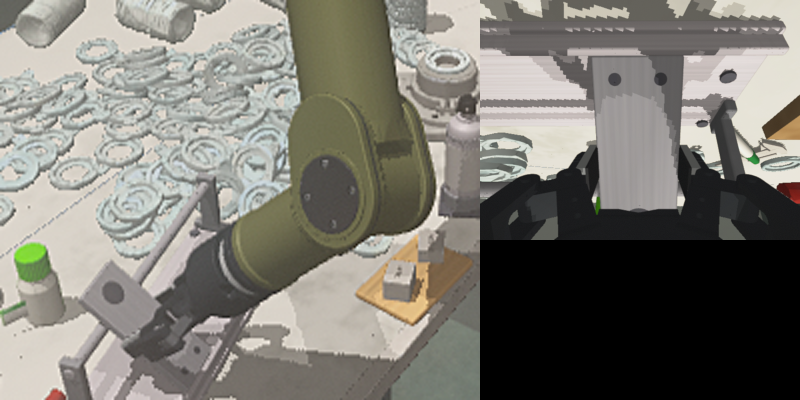

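```bash
python3 -m pendant '1 0 0 0 0 0 1;1 0 0 0 0 0 1;1 0 0 0 0 0 1;1 0 0 0 0 0 1;0 0 0 0 0 0 1;0 0 0 0 0 0 1;0 0 0 0 0 0 1;0 0 0 0 0 0 1;0 0 0 0 0 0 1;0 0 0 0 0 0 1' >/dev/null
python3 -c 'from h import *;st()'
python3 -m pendant '0.7 0 0.7 0 0 0 1;0.7 0 0.7 0 0 0 1;0 0 0 0 0 0 1;0 0 0 0 0 0 1;0 0 0 0 0 0 1;0 0 0 0 0 0 1;0 0 0 0 0 0 1;0 0 0 0 0 0 1;0 0 0 0 0 0 1;0 0 0 0 0 0 1' >/dev/null
python3 -c 'from h import *;st()'
```

```text
t40.70 q [-24.  66. -43. 124. 132.  72. -56.] G [0.5472 0.3806 0.0699] az-163.9 tilt45.4 F [5.3 1.  0.1] op0.0540 ff64.0
t41.95 q [-24.  66. -43. 124. 133.  72. -56.] G [0.5474 0.3806 0.0682] az-163.9 tilt45.5 F [5.  1.5 3.1] op0.0545 ff64.1
```

```bash
python3 -m pendant '0 0 0 0 0 0 0.2;0 0 0 0 0 0 0;0 0 0 0 0 0 0;0 0 0 0 0 0 0;0 0 -15 0 0 0 0;0 0 -25 0 0 0 0;0 0 -30 0 0 0 0;0 0 -30 0 0 0 0;0 0 0 0 0 0 0;0 0 0 0 0 0 0' >/dev/null
python3 - <<'E'
from h import *
st(); im=camera("wrist"); sc=camera("scene"); a=cv2.resize(sc[200:400,100:340],(480,400),interpolation=cv2.INTER_CUBIC); b=cv2.resize(im,(320,240));t=camera("top"); 
o=np.zeros((400,800,3),np.uint8); o[:,:480]=a;o[:240,480:]=b; o[240:,480:]=cv2.resize(t[190:300,140:360],(320,160)); cv2.imwrite("pics/m2.png",o[:,:,::-1])
E
```

```text
t43.20 q [-27.  58. -48. 135. 124.  77. -62.] G [0.4779 0.3601 0.1372] az-163.8 tilt45.2 F [ 0.6 -0.1 -0.2] op0.0853 ff0.0
```

View pics/m2.png

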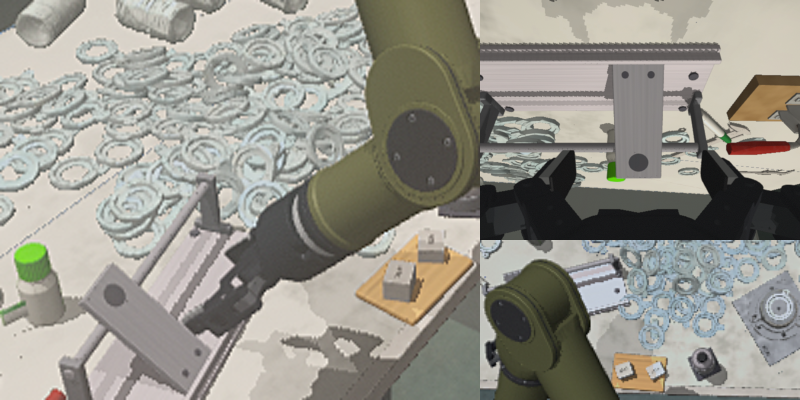

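Run:
```python
from h import *
T=go((.50,.33,.27),ori(196.4,0),10)
t1=cv2.cvtColor(cv2.imread("pics/top0.png"),cv2.COLOR_BGR2GRAY).astype(int); im=camera("top"); cv2.imwrite("pics/t3.png",im[:,:,::-1]); t2=cv2.cvtColor(im,cv2.COLOR_RGB2GRAY).astype(int)
d=abs(t1-t2)>25; print("B region diff",d[255:300,350:430].sum(), "tin",d[235:275,430:470].sum())
```

```text
N=10: [-19.1  -3.5 -11.4] [-0.      0.0789 -0.0003]  total [-213.6  -34.5  -39.3] [-0.     0.789 -0.003]
B region diff 0 tin 0
```

```bash
python3 -m pendant '-19 -3.5 -11.4 0 0.0789 0 0;-19 -3.5 -11.4 0 0.0789 0 0;-19 -3.5 -11.4 0 0.0789 0 0;-19 -3.5 -11.4 0 0.0789 0 0;-19 -3.5 -11.4 0 0.0789 0 0;-19 -3.5 -11.4 0 0.0789 0 0;-19 -3.5 -11.4 0 0.0789 0 0;-19 -3.5 -11.4 0 0.0789 0 0;-19 -3.5 -11.4 0 0.0789 0 0;-19 -3.5 -11.4 0 0.0789 0 0' >/dev/null
python3 - <<'E'
from h import *
st(); T=go((.46,.0,.27),ori(146,0),10);T=go((.4235,-.331,.22),ori(95.2,0),10,start=T)
E
```

```text
t44.65 q [ -8.  46. -58.  92.  42.  67.  31.] G [0.4987 0.3287 0.2699] az-163.7 tilt0.2 F [0.1 0.3 0.3] op0.0853 ff0.0
N=10: [  0.3 -34.2  -0. ] [-0.     -0.0004  0.0878]  total [ 1.299e+02 -3.045e+02  1.000e-01] [-0.    -0.004  0.878]
N=10: [-26.6 -21.9   5. ] [0.     0.     0.0887]  total [-154.8 -294.8   50. ] [0.    0.    0.887]
```

```bash
python3 -m pendant '0.3 -34.2 0 0 0 0.0878 0;0.3 -34.2 0 0 0 0.0878 0;0.3 -34.2 0 0 0 0.0878 0;0.3 -34.2 0 0 0 0.0878 0;0.3 -34.2 0 0 0 0.0878 0;0.3 -34.2 0 0 0 0.0878 0;0.3 -34.2 0 0 0 0.0878 0;0.3 -34.2 0 0 0 0.0878 0;0.3 -34.2 0 0 0 0.0878 0;0.3 -34.2 0 0 0 0.0878 0' >/dev/null
python3 -c 'from h import *;st();T=go((.4235,-.331,.15),ori(95.2,0),10)'
python3 -m pendant '-26.6 -21.9 5 0 0 0.0887 0;-26.6 -21.9 5 0 0 0.0887 0;-26.6 -21.9 5 0 0 0.0887 0;-26.6 -21.9 5 0 0 0.0887 0;-26.6 -21.9 5 0 0 0.0887 0;-26.6 -21.9 5 0 0 0.0887 0;-26.6 -21.9 5 0 0 0.0887 0;-26.6 -21.9 5 0 0 0.0887 0;-26.6 -21.9 5 0 0 0.0887 0;-26.6 -21.9 5 0 0 0.0887 0' >/dev/null
python3 -m pendant '0 0 10 0 0 0 0;0 0 10 0 0 0 0;0 0 10 0 0 0 0;0 0 0 0 0 0 0;0 0 0 0 0 0 0;0 0 0 0 0 0 0;0 0 0 0 0 0 0;0 0 0 0 0 0 0;0 0 0 0 0 0 0;0 0 0 0 0 0 0' >/dev/null
cat >> h.py <<'E'
def plate_top(n,guess,r=45,z=.01):
    "find a flat plate's rectangle in camera n near world guess; print centre/azimuth"
    c=calibration(n); im=camera(n); cv2.imwrite("pics/last_%s.png"%n,im[:,:,::-1])
    return c,im
E
python3 - <<'E'
from h import *
np.set_printoptions(precision=4,suppress=True)
st(); c=calibration("wrist"); im=camera("wrist"); cv2.imwrite("pics/w8.png",im[:,:,::-1])
hsv=cv2.cvtColor(im,cv2.COLOR_RGB2HSV)
pts=np.array([[x,y,.01] for x,y in [(.4235+dx,-.331+dy) for dx in(-.028,.028) for dy in(-.07,.07)]]); print(w2p(c,pts).round(0).ravel())
p=w2p(c,[[.4235,-.331,.01]])[0].astype(int); print(p, im[p[1],p[0]])
for y in range(max(0,p[1]-150),min(480,p[1]+150),15): print(y," ".join("%3d"%im[y,x,0]+":%3d"%(int(im[y,x,0])-int(im[y,x,2])) for x in range(p[0]-140,min(640,p[0]+141),20)))
E
```

```text
t45.90 q [ 27.  32. -51. 115.  33.  49.  13.] G [ 0.4584 -0.001   0.2691] az145.8 tilt0.1 F [ 0.  -1.1 -0.7] op0.0855 ff0.0
N=10: [-26.6 -21.6  11.9] [-0.0001 -0.0002  0.0883]  total [-156.7 -292.5  118.8] [-0.001 -0.002  0.883]
t48.40 q [ 53.  41. -33. 108.  33.  41.   6.] G [ 0.4221 -0.3307  0.1892] az95.2 tilt0.1 F [-0.6  0.4  0.5] op0.0857 ff0.0
[274. 303. 287. 118. 345. 309. 366. 126.]
[317 219] [143 140 139]
69  68: -1  68:  0  89: -8 185: 23 178: 21 196: 21 196: 21 194: 21 205: 21 196: 21 194: 21 153: -1 146:  0  87:  4 157:  0
84  85: -7  92: -6  89: -6 192: 24 152: 17 193: 20 197: 21 203: 20 206: 20 206: 21 199: 21 145:  0 154:  0 150:  0 154:  0
99  83: -7  86: -7  91: -5 188: 22 144: 15 200: 20 202: 22 200: 22 205: 21 206: 20 206: 20 114:  2 151:  0 157:  0 144: -1
114  82: -6  88: -6  87: -6 191: 22 167: 18 206: 21 195: 21 200: 21 206: 20 205: 20 206: 20 191: 18 142: -1 147:  0 127: -1
129  84: -6  84: -6  87: -6 192: 22 175: 18 205: 21 171:  5 173:  5 171:  5 178:  6 205: 19 206: 18 138:  0 140:  0  51: -1
144  84: -6  85: -7  86: -6 191: 22 207: 20 201: 21 161:  4 171: 
[... 1094 characters left out ...]
 163: 17  73:  1  36: -2  38:  0 136:  5 181: 18 188: 21 207: 21 205: 23 206: 20
294  91: -6  86: -6  90: -6 111: 12 124: 13 127: 15  73:  2  40: -1  70:  2 134:  5 180: 20 178: 19 206: 21 206: 22 206: 19
309  21:  0  84: -7  90: -6 112: 13 120: 13 123: 12 202: 17 126: 13 207: 21 207: 21 205: 17 207: 18 206: 20 206: 18  24:  1
324  18: -1  87: -7  87: -6 112: 12 118: 12 204: 21 206: 18 206: 19 206: 20 206: 18 207: 18 206: 19 206: 19 206: 18  17: -4
339  20: -2  88: -6  87: -6 113: 12 135: 15 203: 22 206: 20 206: 18 206: 20 205: 19 206: 20 206: 18 206: 18 205: 16  12: -3
354  17: -1  85: -7  90: -4 114: 12 195: 24 200: 23 206: 19 206: 18 206: 18 206: 19 206: 20 206: 19 205: 19 205: 16  19:  0
```

Run:
```python
from h import *
np.set_printoptions(precision=4,suppress=True)
st(); c=calibration("wrist"); im=cv2.cvtColor(cv2.imread("pics/w8.png"),cv2.COLOR_BGR2RGB)
d=im[:,:,0].astype(int)-im[:,:,2]; m=((d>=1)&(d<=10)&(im[:,:,0]>120)).astype(np.uint8)
m=cv2.morphologyEx(m,cv2.MORPH_OPEN,np.ones((5,5)))
n,l=cv2.connectedComponents(m); k=l[230,317]; m=(l==k).astype(np.uint8); 
cs,_=cv2.findContours(m,0,2); h=cv2.convexHull(max(cs,key=cv2.contourArea)).reshape(-1,2)
W=np.array([p2w(c,u,.01)[:2] for u in h],np.float32); r=cv2.minAreaRect(W*1000); print(r)
b=cv2.boxPoints(r)/1000; print(b); T=go((r[0][0]/1000,r[0][1]/1000,.014),ori(95.2,0),10)
```

```text
t48.45 q [ 53.  41. -33. 108.  33.  41.   6.] G [ 0.4222 -0.3307  0.1892] az95.2 tilt0.1 F [-0.6  0.1  0.2] op0.0853 ff0.0
((427.8115234375, -332.08782958984375), (55.32193374633789, 139.00189208984375), 5.621015548706055)
[[ 0.3935 -0.2656]
 [ 0.4071 -0.404 ]
 [ 0.4621 -0.3985]
 [ 0.4485 -0.2602]]
N=10: [-0.2  0.6 17.5] [-0.     -0.0001 -0.    ]  total [ -1.9   5.5 175.2] [-0.    -0.001 -0.   ]
```

```bash
python3 -m pendant '-0.2 0.6 17.5 0 0 -0.0007 0;-0.2 0.6 17.5 0 0 -0.0007 0;-0.2 0.6 17.5 0 0 -0.0007 0;-0.2 0.6 17.5 0 0 -0.0007 0;-0.2 0.6 17.5 0 0 -0.0007 0;-0.2 0.6 17.5 0 0 -0.0007 0;-0.2 0.6 17.5 0 0 -0.0007 0;-0.2 0.6 17.5 0 0 -0.0007 0;-0.2 0.6 17.5 0 0 -0.0007 0;-0.2 0.6 17.5 0 0 -0.0007 0' >/dev/null
python3 -m pendant '0 0 0 0 0 0 0;0 0 0 0 0 0 0;0 0 0 0 0 0 1;0 0 0 0 0 0 1;0 0 0 0 0 0 1;0 0 0 0 0 0 1;0 0 0 0 0 0 1;0 0 0 0 0 0 1;0 0 0 0 0 0 1;0 0 0 0 0 0 1' >/dev/null
python3 -c 'from h import *;st()'
python3 -m pendant '0 0 -10 0 0 0 1;0 0 -28 0 0 0 1;0 0 -28 0 0 0 1;0 0 -28 0 0 0 1;0 0 -28 0 0 0 1;0 0 -28 0 0 0 1;0 0 -28 0 0 0 1;0 0 -28 0 0 0 1;0 0 -28 0 0 0 1;0 0 -20 0 0 0 1' >/dev/null
python3 - <<'E'
from h import *
st(); im=camera("wrist")
d=im[:,:,0].astype(int)-im[:,:,2]; print([ (r,int(im[r,316,0]),int(d[r,316])) for r in range(90,180,3)])
T=go((.46,.0,.27),ori(146,0),10);T=go((.50,.29,.26),ori(196.4,0),10,start=T)
E
```

```text
t50.95 q [ 43.  56. -18. 110.  47.  19.  -6.] G [ 0.4474 -0.3355  0.0185] az95.6 tilt2.1 F [22.4 -5.9  9.4] op0.0542 ff55.9
t52.20 q [ 56.  35. -38. 102.  27.  52.  12.] G [ 0.4283 -0.3325  0.2684] az95.6 tilt0.1 F [ 0.7  0.1 -2. ] op0.0541 ff65.8
[(90, 225, 17), (93, 225, 18), (96, 225, 17), (99, 226, 17), (102, 155, 4), (105, 192, 7), (108, 200, 6), (111, 201, 7), (114, 200, 6), (117, 201, 8), (120, 201, 7), (123, 201, 7), (126, 201, 7), (129, 201, 7), (132, 201, 7), (135, 201, 7), (138, 200, 6), (141, 201, 7), (144, 200, 7), (147, 201, 8), (150, 200, 7), (153, 201, 8), (156, 201, 7), (159, 200, 7), (162, 200, 7), (165, 201, 8), (168, 200, 7), (171, 200, 7), (174, 200, 7), (177, 200, 7)]
N=10: [28.8 19.1  0.1] [ 0.0002  0.0003 -0.088 ]  total [3.282e+02 6.310e+01 2.000e-01] [ 0.002  0.003 -0.88 ]
N=10: [ 1.8 30.2  1. ] [ 0.     0.    -0.088]  total [129.  262.8  10. ] [ 0.    0.   -0.88]
```

```bash
python3 -m pendant '28.8 19.1 0 0 0 -0.088 1;28.8 19.1 0 0 0 -0.088 1;28.8 19.1 0 0 0 -0.088 1;28.8 19.1 0 0 0 -0.088 1;28.8 19.1 0 0 0 -0.088 1;28.8 19.1 0 0 0 -0.088 1;28.8 19.1 0 0 0 -0.088 1;28.8 19.1 0 0 0 -0.088 1;28.8 19.1 0 0 0 -0.088 1;28.8 19.1 0 0 0 -0.088 1' >/dev/null
python3 -m pendant '1.8 30.2 0 0 0 -0.088 1;1.8 30.2 0 0 0 -0.088 1;1.8 30.2 0 0 0 -0.088 1;1.8 30.2 0 0 0 -0.088 1;1.8 30.2 0 0 0 -0.088 1;1.8 30.2 0 0 0 -0.088 1;1.8 30.2 0 0 0 -0.088 1;1.8 30.2 0 0 0 -0.088 1;1.8 30.2 0 0 0 -0.088 1;1.8 30.2 0 0 0 -0.088 1' >/dev/null
python3 - <<'E'
from h import *
st(); im=camera("wrist"); cv2.imwrite("pics/w9.png",im[:,:,::-1])
T=go(s2w(-.02,-.062,.16),ori(196.4,-45),20)
E
```

```text
t54.75 q [ -3.  45. -60.  95.  42.  65.  32.] G [0.4992 0.2917 0.2671] az-163.4 tilt0.1 F [ 0.3  0.4 -2.7] op0.0540 ff65.8
N=20: [ 5.6 -2.9  6.3] [ 0.0006 -0.0393  0.0004]  total [ 57.  -57.9 152.9] [ 0.011 -0.786  0.008]
```

```bash
python3 -m pendant '5.6 -2.9 6.3 0.0006 -0.0393 0.0004 1;5.6 -2.9 6.3 0.0006 -0.0393 0.0004 1;5.6 -2.9 6.3 0.0006 -0.0393 0.0004 1;5.6 -2.9 6.3 0.0006 -0.0393 0.0004 1;5.6 -2.9 6.3 0.0006 -0.0393 0.0004 1;5.6 -2.9 6.3 0.0006 -0.0393 0.0004 1;5.6 -2.9 6.3 0.0006 -0.0393 0.0004 1;5.6 -2.9 6.3 0.0006 -0.0393 0.0004 1;5.6 -2.9 6.3 0.0006 -0.0393 0.0004 1;5.6 -2.9 6.3 0.0006 -0.0393 0.0004 1' >/dev/null
python3 -m pendant '5.6 -2.9 6.3 0.0006 -0.0393 0.0004 1;5.6 -2.9 6.3 0.0006 -0.0393 0.0004 1;5.6 -2.9 6.3 0.0006 -0.0393 0.0004 1;5.6 -2.9 6.3 0.0006 -0.0393 0.0004 1;5.6 -2.9 6.3 0.0006 -0.0393 0.0004 1;5.6 -2.9 6.3 0.0006 -0.0393 0.0004 1;5.6 -2.9 6.3 0.0006 -0.0393 0.0004 1;5.6 -2.9 6.3 0.0006 -0.0393 0.0004 1;5.6 -2.9 6.3 0.0006 -0.0393 0.0004 1;5.6 -2.9 6.3 0.0006 -0.0393 0.0004 1' >/dev/null
python3 - <<'E'
from h import *
st()
T=go(s2w(-.009,-.062,.090),ori(196.4,-45),8)
c=calibration("wrist"); im=camera("wrist"); cv2.imwrite("pics/w10.png",im[:,:,::-1])
w=cv2.cvtColor(cv2.imread("pics/w7.png"),cv2.COLOR_BGR2RGB); v=cv2.cvtColor(cv2.imread("pics/w9.png"),cv2.COLOR_BGR2RGB)
for n,a in(("A w7",w),("B w9",v)):
  for r in(160,200,240): # plate edges along row: brightness jumps
    g=cv2.GaussianBlur(cv2.cvtColor(a,cv2.COLOR_RGB2GRAY),(3,3),0)[r].astype(int); e=np.abs(np.diff(g)); print(n,r,[int(x) for x in np.where(e>18)[0] if 190<x<440])
E
```

```text
t57.30 q [ -7.  55. -48. 134. 134.  65. -51.] G [0.5659 0.2476 0.1585] az-163.9 tilt44.9 F [ 0.   0.3 -3.2] op0.0532 ff65.9
N=8: [5.  0.9 7.1] [-0.0014 -0.0003 -0.0004]  total [40.3  7.1 56.8] [-0.012 -0.003 -0.003]
A w7 160 [224, 255, 256, 257, 281, 282, 312, 313, 314, 374]
A w7 200 [226, 283, 284, 285]
A w7 240 [229, 249, 250, 251]
B w9 160 [226, 227, 338, 339, 403]
B w9 200 [191, 193, 194, 228, 229, 230, 358, 359, 401]
B w9 240 [231, 232, 423, 424]
```

```bash
python3 -m pendant '5 0.9 7.1 -0.0014 -0.0003 -0.0004 1;5 0.9 7.1 -0.0014 -0.0003 -0.0004 1;5 0.9 7.1 -0.0014 -0.0003 -0.0004 1;5 0.9 7.1 -0.0014 -0.0003 -0.0004 1;5 0.9 7.1 -0.0014 -0.0003 -0.0004 1;5 0.9 7.1 -0.0014 -0.0003 -0.0004 1;5 0.9 7.1 -0.0014 -0.0003 -0.0004 1;5 0.9 7.1 -0.0014 -0.0003 -0.0004 1;0 0 0 0 0 0 1;0 0 0 0 0 0 1' >/dev/null
python3 -c 'from h import *;st()'
python3 -m pendant '0 0 2 0 0 0 1;0 0 2 0 0 0 1;0 0 2 0 0 0 1;0 0 2 0 0 0 1;0 0 2 0 0 0 1;0 0 2 0 0 0 1;0 0 2 0 0 0 1;0 0 2 0 0 0 1;0 0 0 0 0 0 1;0 0 0 0 0 0 1' >/dev/null
python3 -c 'from h import *;st()'
python3 -m pendant '2 0 0 0 0 0 1;2 0 0 0 0 0 1;2 0 0 0 0 0 1;1 0 0 0 0 0 1;1 0 0 0 0 0 1;0 0 0 0 0 0 1;0 0 0 0 0 0 1;0 0 0 0 0 0 1;0 0 0 0 0 0 1;0 0 0 0 0 0 1' >/dev/null
python3 -c 'from h import *;st()'
```

```text
t58.60 q [ -8.  64. -45. 132. 141.  71. -52.] G [0.5762 0.2598 0.0924] az-163.6 tilt45.2 F [ 0.3  0.1 -3.1] op0.0533 ff65.9
t59.85 q [ -8.  65. -45. 130. 142.  70. -51.] G [0.5871 0.2628 0.081 ] az-163.6 tilt45.2 F [ 0.1  0.  -2.2] op0.0539 ff65.9
t61.10 q [ -8.  66. -45. 131. 142.  71. -52.] G [0.583  0.2617 0.0765] az-163.7 tilt45.4 F [4.6 1.3 2.7] op0.0535 ff66.0
```

```bash
python3 -m pendant '-1.1 0 1.1 0 0 0 1;-1.1 0 1.1 0 0 0 1;0 0 0 0 0 0 1;0.7 0 0.7 0 0 0 1;0.7 0 0.7 0 0 0 1;0.7 0 0.7 0 0 0 1;0.7 0 0.7 0 0 0 1;0 0 0 0 0 0 1;0 0 0 0 0 0 1;0 0 0 0 0 0 1' >/dev/null
python3 -c 'from h import *;st()'
```

```text
t62.35 q [ -8.  66. -45. 131. 143.  71. -52.] G [0.5835 0.262  0.0736] az-163.5 tilt45.3 F [-11.6  -8.6  20.9] op0.0541 ff69.0
```

```bash
python3 -m pendant '0 0 -1.5 0 0 0 1;0 0 0 0 0 0 1;0 0 0 0 0 0 0.2;0 0 0 0 0 0 0;0 0 0 0 0 0 0;0 0 -15 0 0 0 0;0 0 -25 0 0 0 0;0 0 -30 0 0 0 0;0 0 -30 0 0 0 0;0 0 -20 0 0 0 0' >/dev/null
python3 - <<'E'
from h import *
st(); im=camera("wrist"); sc=camera("scene"); a=cv2.resize(sc[180:400,80:340],(480,406),interpolation=cv2.INTER_CUBIC); b=cv2.resize(im,(320,240));t=camera("top"); 
cv2.imwrite("pics/sc3.png",sc[:,:,::-1])
o=np.zeros((406,800,3),np.uint8); o[:,:480]=a;o[:240,480:]=b; o[240:400,480:]=cv2.resize(t[190:300,140:360],(320,160)); cv2.imwrite("pics/m3.png",o[:,:,::-1])
np.save("cw10.npy",calibration("wrist"),allow_pickle=True); cv2.imwrite("pics/w10.png",im[:,:,::-1])
E
```

```text
t63.60 q [-11.  56. -51. 145. 133.  77. -60.] G [0.5005 0.2377 0.1584] az-163.5 tilt45.2 F [-0.2 -0.4 -0.2] op0.0856 ff0.0
```

View pics/m3.png

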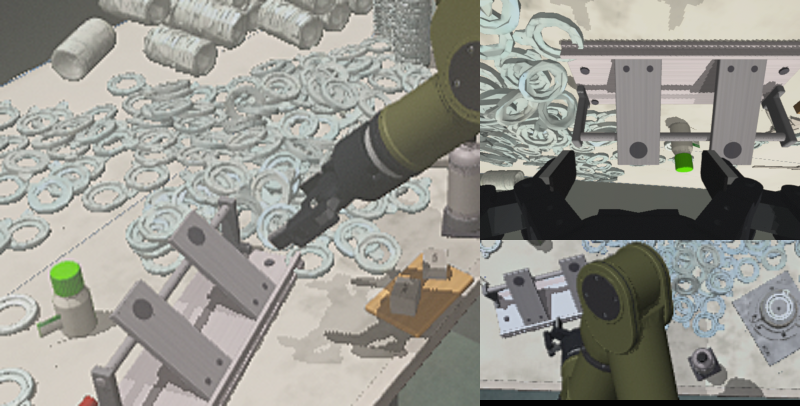

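Run:
```python
from h import *
T=go((.48,.22,.29),ori(196.4,0),10);T=go((.4225,-.018,.205),ori(146,0),10,start=T)
```

```text
N=10: [-15.5  -1.2 -12.9] [-0.0001  0.0789  0.0001]  total [-185.7  -11.7  -65.5] [-0.001  0.789  0.001]
N=10: [  3.2 -25.1   8.5] [0.    0.    0.088]  total [ 122.4 -212.1   85. ] [0.   0.   0.88]
```

```bash
python3 -m pendant '-15.5 -1.2 -12.9 0 0.0789 0 0;-15.5 -1.2 -12.9 0 0.0789 0 0;-15.5 -1.2 -12.9 0 0.0789 0 1;-15.5 -1.2 -12.9 0 0.0789 0 1;-15.5 -1.2 -12.9 0 0.0789 0 1;-15.5 -1.2 -12.9 0 0.0789 0 1;-15.5 -1.2 -12.9 0 0.0789 0 1;-15.5 -1.2 -12.9 0 0.0789 0 1;-15.5 -1.2 -12.9 0 0.0789 0 1;-15.5 -1.2 -12.9 0 0.0789 0 1' >/dev/null
python3 -m pendant '3.2 -25.1 8.5 0 0 0.088 1;3.2 -25.1 8.5 0 0 0.088 1;3.2 -25.1 8.5 0 0 0.088 1;3.2 -25.1 8.5 0 0 0.088 1;3.2 -25.1 8.5 0 0 0.088 1;3.2 -25.1 8.5 0 0 0.088 1;3.2 -25.1 8.5 0 0 0.088 1;3.2 -25.1 8.5 0 0 0.088 1;3.2 -25.1 8.5 0 0 0.088 1;3.2 -25.1 8.5 0 0 0.088 1' >/dev/null
python3 -m pendant '0 0 0 0 0 0 1;0 0 0 0 0 0 1;0 0 0 0 0 0 1;0 0 0 0 0 0 1;0 0 0 0 0 0 1;0 0 0 0 0 0 1;0 0 0 0 0 0 1;0 0 0 0 0 0 1;0 0 0 0 0 0 1;0 0 0 0 0 0 1' >/dev/null
python3 - <<'E'
from h import *
np.set_printoptions(precision=4,suppress=True)
st(); T=go((.4225,-.018,.180),ori(146,0),5)
c=calibration("wrist"); im=camera("wrist"); cv2.imwrite("pics/wc.png",im[:,:,::-1])
p=w2p(c,[[.4225,-.018,.157]])[0].astype(int); print(p)
g=im[:,:,0]
for y in range(p[1]-60,min(480,p[1]+61),6): print(y," ".join("%3d"%g[y,x] for x in range(p[0]-72,p[0]+73,6)))
E
```

```text
t67.50 q [ 19.  33. -34. 126.  39.  30.  10.] G [ 0.424  -0.0205  0.1986] az145.8 tilt1.2 F [0.3 0.8 0.1] op-0.0002 ff0.0
N=5: [-0.   0.5  3.7] [ 0.002   0.0038 -0.0007]  total [ 0.   2.6 18.6] [ 0.01   0.019 -0.004]
[317 278]
218 120 102 103 105  42  45  92  88  97 108 132 148 151 155 150 140 127 112 151 206 204 200 194 206 214
224 191 100 106 107  86  45  82  92 121 151 160 162 165 168 106 131 154 134 114 196 191 191 200 199 223
230 191 192 183 106 125 100  82  91 106  99  99 145  98 102  99  98  96 169 134 126 186 190 196 204 224
236 194 196 200 203 206  74  85  95  97  97  96  89  86  87  92  98  96 178 160 125 190 199 199 208 228
242 196 197 202 207 207  75  88  96  96  93  92 104 104 102 105  82  95 180 178 132 196 204 208 209 227
248 192 186 189 197 205  76  92  94  95  91  97  20  18  18  31 101  84 182 177 143 208 228 227 228 228
254 192 191 193 193 205  75  91  94  88  96  17  16  17  20  42 101  99 135 182 148 224 228 228 228 228
260 199 196 194 196 205  75  92  94  84  13  20  18  21  20  20  19  66 169 181 132 230 222 220 141 222
266 205 196 189 193 203 181  82  91  89  
[... 610 characters left out ...]
  40  26  26  69  70  62  22  68  68  69  23  26 106 188 228 223 227 228 228
308 228 228 228 228 226 207  22  25  24  70  69  56  21  67  70  70  24  26  24 197 200 228 229 223 139
314 228 227 228 228 228  98  22  24  26  69  70  56  25  68  69  69  24  24  25 185 201 109  86 183 144
320 228 228 228 225 226  20  24  26  35  71  69  49  19  67  70  71  22  25  25  72 194 201 192 187 195
326 227 228 227 227 226  21  22  25  50  71  69  42  24  66  69  68  31  23  26  23 200 106 123 124 113
332 229 228 228 226 159  24  24  25  24  24  74  55  26  85  55  23  27  25  25  22 170 199 190 192 188
338  90  89 164 145  25  24  26  24  26  23  25  54  28  81  26  25  27  25  27  23  23 203 215 220 223
```

```bash
python3 -m pendant '1 0.5 5 0.002 0.004 0 1;1 0.5 5 0.002 0.004 0 1;0 0.5 5 0.002 0.004 0 1;0 0.5 5 0.002 0.004 0 1;0 0.5 2 0.002 0.003 0 1;0 0 1.5 0 0 0 1;0 0 1.5 0 0 0 1;0 0 1.5 0 0 0 1;0 0 0 0 0 0 1;0 0 0 0 0 0 1' >/dev/null
python3 -c 'from h import *;st()'
```

```text
t68.80 q [ 16.  36. -31. 127.  42.  27.   7.] G [ 0.4207 -0.0168  0.1723] az145.8 tilt0.0 F [-2.4  0.3  5.4] op-0.0001 ff2.8
```

```bash
python3 -m pendant '0 0 1 0 0 0 1;0 0 1 0 0 0 1;0 0 1 0 0 0 1;0 0 1 0 0 0 1;0 0 1 0 0 0 1;0 0 0 0 0 0 1;0 0 0 0 0 0 1;0 0 0 0 0 0 1;0 0 0 0 0 0 1;0 0 0 0 0 0 1' >/dev/null
python3 -c 'from h import *;st()'
```

```text
t70.05 q [ 15.  36. -30. 128.  43.  26.   6.] G [ 0.4207 -0.0168  0.1692] az145.8 tilt0.2 F [-6.8 -0.1 32.9] op0.0003 ff16.6
```

```bash
python3 -m pendant '0 0 -6 0 0 0 1;0 0 -10 0 0 0 1;0 0 -20 0 0 0 1;0 0 -20 0 0 0 1;0 0 -20 0 0 0 1;0 0 -20 0 0 0 1;0 0 0 0 0 0 0;0 0 0 0 0 0 0;0 0 0 0 0 0 0;0 0 0 0 0 0 0' >/dev/null
python3 - <<'E'
from h import *
st(); T=go((.48,.28,.28),ori(196.4,0),10); H=np.array([.5474,.3806,.0682])-.07*ori(196.2,-45.3)[:,2]; T=go(H,ori(196.2,-45.3),10,start=T)
E
```

```text
t71.30 q [ 25.  28. -42. 121.  28.  41.  20.] G [ 0.4204 -0.0169  0.2625] az145.8 tilt0.1 F [-0.3 -1.6  0.3] op0.0722 ff0.0
N=10: [ 0.1 31.3 -1.8] [ 0.     -0.0001 -0.0883]  total [117.7 279.  -17.4] [ 0.    -0.001 -0.883]
N=10: [13.9  7.8 17.7] [ 0.0001 -0.0791  0.0003]  total [ 66.9  78.  208.5] [ 0.001 -0.791  0.003]
```

```bash
python3 -m pendant '0 31.3 -1.8 0 0 -0.0883 0;0 31.3 -1.8 0 0 -0.0883 0;0 31.3 -1.8 0 0 -0.0883 0;0 31.3 -1.8 0 0 -0.0883 0;0 31.3 -1.8 0 0 -0.0883 0;0 31.3 -1.8 0 0 -0.0883 0;0 31.3 -1.8 0 0 -0.0883 0;0 31.3 -1.8 0 0 -0.0883 0;0 31.3 -1.8 0 0 -0.0883 0;0 31.3 -1.8 0 0 -0.0883 0' >/dev/null
python3 -m pendant '13.9 7.8 17.7 0 -0.0791 0.0003 0;13.9 7.8 17.7 0 -0.0791 0.0003 0;13.9 7.8 17.7 0 -0.0791 0.0003 0;13.9 7.8 17.7 0 -0.0791 0.0003 0;13.9 7.8 17.7 0 -0.0791 0.0003 0;13.9 7.8 17.7 0 -0.0791 0.0003 0;13.9 7.8 17.7 0 -0.0791 0.0003 0;13.9 7.8 17.7 0 -0.0791 0.0003 0;13.9 7.8 17.7 0 -0.0791 0.0003 0;13.9 7.8 17.7 0 -0.0791 0.0003 0' >/dev/null
cat > seg.py <<'E'
from h import *
def seg(im,c,P):
    "plate-coloured blob around world point P -> contour hull px, mask"
    d=im[:,:,0].astype(int)-im[:,:,2]; u=w2p(c,[P])[0].round().astype(int)
    m=((d>=0)&(d<=12)&(im[:,:,0]>60)).astype(np.uint8); m=cv2.morphologyEx(m,cv2.MORPH_OPEN,np.ones((5,5)))
    l=cv2.connectedComponents(m)[1]; k=l[u[1],u[0]]
    return u,(l==k) if k else None
E
python3 - <<'E'
from seg import *
st(); c=calibration("wrist"); im=camera("wrist"); cv2.imwrite("pics/w11.png",im[:,:,::-1])
u=w2p(c,[s2w(-.001,.062,.065),s2w(-.001,-.062,.065),s2w(-.046,.034,.012),s2w(-.046,.090,.012),s2w(.05,.034,.112),s2w(.05,.09,.112)]).round(); print(u)
g=im.astype(int)
for y in(110,140,170,200,230,260,290): print(y," ".join("%d:%d"%(g[y,x,0],g[y,x,0]-g[y,x,2]) for x in range(200,440,8)))
E
```

```text
t73.80 q [-33.  55. -32. 132. 129.  64. -68.] G [0.5002 0.3619 0.1221] az-163.7 tilt44.0 F [ 0.4 -0.4 -0. ] op0.0854 ff0.0
[[325. 254.]
 [ 80. 253.]
 [267. 110.]
 [384. 110.]
 [274. 373.]
 [376. 374.]]
110 91:5 90:5 92:5 91:5 94:5 92:4 91:5 93:5 92:4 94:4 92:6 92:4 92:6 92:5 91:6 93:5 93:5 93:5 92:6 94:6 91:5 93:5 92:5 94:5 92:5 91:5 91:5 92:6 92:5 92:4
140 199:12 199:11 201:13 200:13 200:11 203:14 201:12 191:12 112:6 142:4 139:6 139:5 70:-1 126:4 139:5 140:4 138:5 141:5 138:4 70:-1 71:-1 137:5 138:4 141:7 208:14 207:13 208:14 208:14 206:13 207:13
170 200:12 200:11 201:12 201:12 202:12 202:13 201:12 110:5 111:6 140:5 138:4 139:3 141:5 138:4 141:5 141:4 139:3 141:5 137:4 141:4 139:3 138:4 138:4 191:11 206:13 205:12 204:13 204:13 204:13 203:12
200 205:13 204:12 205:13 204:12 204:12 204:13 204:13 112:6 112:6 124:3 138:4 140:4 139:3 139:3 141:5 140:5 141:5 140:5 136:3 140:5 139:4 140:4 139:4 196:11 195:11 196:11 195:12 194:12 108:6 109:6
230 207:21 205:20 204:22 206:21 208:21 209:21 212:22 213:23 213:23 128:7 139:3 140:5 139:4 138:4 141:4 141:4 139:3 140:4 136:4 139:4 138:4 139:2 139:4 217:21 216:20 216:21 216:21 205:21 201:21 201:21
260 198:21 203:21 205:20 207:21 212:22 199:21 121:13 120:12 121:12 98:6 140:4 140:3 137:4 138:3 141:5 140:4 140:4 139:3 135:4 138:3 137:4 140:4 139:4 215:21 214:22 215:22 213:20 213:21 213:20 213:20
290 208:21 211:22 211:22 211:21 204:20 206:21 207:21 193:21 107:12 104:12 140:4 140:5 135:4 139:5 140:5 139:5 141:6 138:5 134:5 138:4 136:4 139:5 138:4 215:21 215:21 215:22 215:24 79:-1 168:-6 180:1
```

```bash
python3 -c 'from h import *;st();go((.5474,.3806,.0682),ori(196.2,-45.3),9)'
```

```text
t73.85 q [-33.  55. -33. 132. 129.  64. -68.] G [0.4987 0.3628 0.1187] az-163.6 tilt43.8 F [-0.6  1.2 -3.6] op0.0853 ff0.0
N=9: [0.3 0.3 8. ] [-0.0005 -0.0029  0.0003]  total [ 1.6  3.1 72.3] [-0.004 -0.026  0.003]
```

```bash
python3 -m pendant '0.3 0.3 8 -0.0005 -0.0029 0.0003 0;0.3 0.3 8 -0.0005 -0.0029 0.0003 0;0.3 0.3 8 -0.0005 -0.0029 0.0003 0;0.3 0.3 8 -0.0005 -0.0029 0.0003 0;0.3 0.3 8 -0.0005 -0.0029 0.0003 0;0.3 0.3 8 -0.0005 -0.0029 0.0003 0;0.3 0.3 8 -0.0005 -0.0029 0.0003 0;0.3 0.3 8 -0.0005 -0.0029 0.0003 0;0.3 0.3 8 -0.0005 -0.0029 0.0003 0;0 0 0 0 0 0 0' >/dev/null
python3 -c 'from h import *;st();go((.5474,.3806,.0682),ori(196.2,-45.3),2)'
```

```text
t75.10 q [-31.  62. -30. 124. 135.  63. -66.] G [0.5491 0.3786 0.072 ] az-163.9 tilt45.4 F [ 0.  -0.4 -0.8] op0.0852 ff0.0
N=2: [1.7 1.  0.9] [-0.0011  0.0006 -0.0008]  total [3.3 2.1 1.9] [-0.002  0.001 -0.002]
```

```bash
python3 -m pendant '1.5 1 1.5 0 0 0 0;1.5 1 1.5 0 0 0 0;0 0 0 0 0 0 0;0 0 0 0 0 0 1;0 0 0 0 0 0 1;0 0 0 0 0 0 1;0 0 0 0 0 0 1;0 0 0 0 0 0 1;0 0 0 0 0 0 1;0 0 0 0 0 0 1' >/dev/null
python3 -c 'from h import *;st()'
python3 -m pendant '-3 0 0 0 0 0 1;-4 0 -2 0 0 0 1;-5 0 -5 0 0 0 1;-10 0 -12 0 0 0 1;-12 0 -12 0 0 0 1;-12 0 -15 0 0 0 1;-10 0 -15 0 0 0 1;-10 0 -15 0 0 0 1;-10 0 -15 0 0 0 1;0 0 0 0 0 0 1' >/dev/null
python3 -c 'from h import *;st()'
```

```text
t76.35 q [-31.  62. -30. 124. 135.  64. -66.] G [0.548  0.3806 0.0687] az-163.9 tilt45.4 F [-4.3 -2.   5.5] op0.0545 ff63.1
t77.60 q [-31.  47. -31. 126. 124.  54. -59.] G [0.5375 0.3783 0.189 ] az-163.9 tilt45.6 F [ 0.8 -0.  -3.1] op0.0542 ff63.6
```

```bash
python3 -m pendant '0 0 0 0 0 -0.17 1;0 0 0 0 0 -0.17 1;0 0 0 0 0 -0.17 1;0 0 0 0 0 -0.17 1;0 0 0 0 0 -0.17 1;0 0 0 0 0 -0.17 1;0 0 0 0 0 -0.17 1;0 0 0 0 0 -0.17 1;0 0 0 0 0 -0.17 1;0 0 0 0 0 -0.17 1' >/dev/null
python3 -c 'from h import *;st()'
python3 -m pendant '0 0 0 0 0 -0.17 1;0 0 0 0 0 -0.17 1;0 0 0 0 0 -0.17 1;0 0 0 0 0 -0.17 1;0 0 0 0 0 -0.17 1;0 0 0 0 0 -0.17 1;0 0 0 0 0 -0.17 1;0 0 0 0 0 -0.17 1;0 0 0 0 0 -0.08 1;0 0 0 0 0 0 1' >/dev/null
python3 - <<'E'
from h import *
st();T=go(s2w(-.009,.062,.092),ori(16.4,45),9)
im=camera("wrist"); cv2.imwrite("pics/w12.png",im[:,:,::-1]); g=im.astype(int)
print([(r,int(g[r,316,0]),int(g[r,316,0]-g[r,316,2])) for r in range(70,190,4)])
for r in(160,): print([(x,int(g[r,x,0])) for x in range(205,430,6)])
E
```

```text
t78.85 q [-49.  45.  -2. 127. 138.  39.  18.] G [0.5369 0.3777 0.1858] az-68.4 tilt45.3 F [-0.5 -0.1 -2.2] op0.0543 ff63.5
t80.10 q [-64.  48.  23. 127. 162.  31.  71.] G [0.5367 0.378  0.1857] az16.0 tilt45.3 F [ 0.7 -0.  -1.4] op0.0540 ff63.5
N=9: [-7.1  0.2  7.6] [ 0.0004 -0.0006 -0.0005]  total [-63.7   1.6  68. ] [ 0.003 -0.005 -0.005]
[(70, 203, 21), (74, 202, 20), (78, 204, 22), (82, 203, 21), (86, 156, -20), (90, 96, -6), (94, 77, -3), (98, 204, 22), (102, 204, 22), (106, 204, 21), (110, 173, 13), (114, 135, 4), (118, 126, 3), (122, 126, 4), (126, 126, 4), (130, 126, 5), (134, 126, 4), (138, 125, 4), (142, 125, 3), (146, 126, 4), (150, 126, 4), (154, 128, 5), (158, 126, 4), (162, 126, 4), (166, 127, 4), (170, 126, 4), (174, 126, 3), (178, 126, 3), (182, 126, 3), (186, 126, 3)]
[(205, 187), (211, 208), (217, 207), (223, 208), (229, 126), (235, 130), (241, 125), (247, 127), (253, 126), (259, 61), (265, 63), (271, 64), (277, 63), (283, 107), (289, 129), (295, 125), (301, 123), (307, 127), (313, 126), (319, 124), (325, 121), (331, 127), (337, 127), (343, 123), (349, 77), (355, 60), (361, 61), (367, 64), (373, 71), (379, 125), (385, 126), (391, 125), (397, 125), (403, 113), (409, 200), (415, 202), (421, 205), (427, 204)]
```

```bash
python3 -m pendant '-7.1 0.2 7.6 0.0004 -0.0006 -0.0005 1;-7.1 0.2 7.6 0.0004 -0.0006 -0.0005 1;-7.1 0.2 7.6 0.0004 -0.0006 -0.0005 1;-7.1 0.2 7.6 0.0004 -0.0006 -0.0005 1;-7.1 0.2 7.6 0.0004 -0.0006 -0.0005 1;-7.1 0.2 7.6 0.0004 -0.0006 -0.0005 1;-7.1 0.2 7.6 0.0004 -0.0006 -0.0005 1;-7.1 0.2 7.6 0.0004 -0.0006 -0.0005 1;-7.1 0.2 7.6 0.0004 -0.0006 -0.0005 1;0 0 0 0 0 0 1' >/dev/null
python3 -c 'from h import *;st()'
python3 -m pendant '0 0 2 0 0 0 1;0 0 2 0 0 0 1;0 0 2 0 0 0 1;0 0 2 0 0 0 1;0 0 2 0 0 0 1;0 0 2 0 0 0 1;0 0 2 0 0 0 1;0 0 2 0 0 0 1;0 0 0 0 0 0 1;0 0 0 0 0 0 1' >/dev/null
python3 -c 'from h import *;st();go((.5551,.3829,.0790),ori(16.4,45),4)'
```

```text
t81.40 q [-61.  59.  18. 127. 163.  43.  67.] G [0.5402 0.3771 0.0911] az16.4 tilt45.0 F [ 0.5 -0.6 -2.1] op0.0542 ff63.5
t82.65 q [-60.  60.  18. 125. 163.  42.  67.] G [0.5514 0.3804 0.0809] az16.3 tilt45.1 F [-0.1 -0.1 -2.4] op0.0542 ff63.5
N=4: [ 0.5 -0.3  1.1] [ 0.0001 -0.0003 -0.0002]  total [ 1.9 -1.3  4.3] [ 0.001 -0.001 -0.001]
```

```bash
python3 -m pendant '0 0 1 0 0 0 1;0 0 1 0 0 0 1;0 0 1 0 0 0 1;-2 0 0 0 0 0 1;-2 0 0 0 0 0 1;-2 0 0 0 0 0 1;-2 0 0 0 0 0 1;-1 0 0 0 0 0 1;0 0 0 0 0 0 1;0 0 0 0 0 0 1' >/dev/null
python3 -c 'from h import *;st()'
python3 -m pendant '-1 0 0 0 0 0 1;-1 0 0 0 0 0 1;-1 0 0 0 0 0 1;0 0 0 0 0 0 1;0 0 0 0 0 0 1;0 0 0 0 0 0 1;0 0 0 0 0 0 1;0 0 0 0 0 0 1;0 0 0 0 0 0 1;0 0 0 0 0 0 1' >/dev/null
python3 -c 'from h import *;st()'
```

```text
t83.90 q [-60.  61.  18. 126. 163.  44.  66.] G [0.5477 0.3794 0.0727] az16.3 tilt45.1 F [ 0.7 -0.2 -1.9] op0.0543 ff63.5
t85.15 q [-60.  61.  18. 126. 163.  44.  66.] G [0.5471 0.3793 0.0716] az16.3 tilt45.3 F [5.4 1.3 0.8] op0.0544 ff63.6
```

```bash
python3 -m pendant '0.5 0 0.5 0 0 0 1;-0.7 0 0.7 0 0 0 1;-0.7 0 0.7 0 0 0 1;-0.7 0 0.7 0 0 0 1;0 0 0 0 0 0 1;0 0 0 0 0 0 1;0 0 0 0 0 0 1;0 0 0 0 0 0 1;0 0 0 0 0 0 1;0 0 0 0 0 0 1' >/dev/null
python3 -c 'from h import *;st()'
```

```text
t86.40 q [-60.  62.  18. 126. 163.  44.  66.] G [0.5474 0.3794 0.0685] az16.3 tilt45.3 F [5.1 0.5 2.6] op0.0541 ff63.7
```

```bash
python3 -m pendant '0 0 0 0 0 0 0.2;0 0 0 0 0 0 0;0 0 0 0 0 0 0;0 0 0 0 0 0 0;0 0 -15 0 0 0 0;0 0 -25 0 0 0 0;0 0 -30 0 0 0 0;0 0 -20 0 0 0 0;0 0 0 0 0 0 0;0 0 0 0 0 0 0' >/dev/null
python3 - <<'E'
from h import *
st(); c=calibration("wrist"); im=camera("wrist"); cv2.imwrite("pics/w13.png",im[:,:,::-1]); g=im.astype(int)
P=[s2w(.0-.0455+s*.7071,y,.0115+s*.7071) for s in(.022,.07,.118) for y in(.062,)]
for q in P:
    u=w2p(c,[q-0*q])[0].round().astype(int); print("proj",u, g[u[1],u[0]] if 0<=u[1]<480 and 0<=u[0]<640 else None)
for r in (80,100,120,140,160,180,200,220,240,260,280): print(r," ".join("%d:%d"%(g[r,x,0],g[r,x,0]-g[r,x,2]) for x in range(220,430,7)))
H=np.array([.583,.262,.0725])-.08*ori(16.4,45)[:,2]; go(H,ori(16.4,45),8); go((.583,.262,.0725),ori(16.4,45),8)
E
```

```text
t87.65 q [-65.  54.  18. 136. 160.  46.  66.] G [0.4853 0.3614 0.1308] az16.3 tilt45.1 F [ 0.3 -0.2 -0.2] op0.0847 ff0.0
proj [316 328] [59 58 62]
proj [316 249] [121 118 117]
proj [316 162] [122 120 120]
80 199:20 198:17 199:2 200:3 197:17 198:21 197:20 196:20 197:21 197:21 197:21 197:20 196:21 196:21 58:1 169:17 73:0 90:4 147:17 94:10 81:8 61:11 71:9 89:10 89:10 192:21 193:20 194:20 195:21 194:20
100 94:1 154:16 201:20 199:21 156:16 199:-3 136:-4 140:7 198:21 198:21 196:20 195:20 195:20 197:21 183:18 81:7 96:10 91:8 81:8 85:9 87:9 87:9 89:10 84:10 79:8 182:19 188:20 190:20 192:20 195:21
120 185:-9 197:17 195:19 182:5 182:-7 166:-6 79:1 125:4 124:3 122:5 123:4 121:3 117:3 121:3 121:4 121:4 121:4 117:4 121:3 120:3 122:4 121:4 86:10 82:9 197:21 196:20 197:21 195:20 193:21 189:20
140 165:19 118:13 201:22 198:20 198:20 198:20 187:19 125:4 124:4 77:1 60:-2 85:2 121:4 123:3 123:4 120:4 120:4 58:-3 60:-3 118:5 121:2 120:4 74:8 99:8 116:11 116:11 196:20 196:20 194:20 189:20
160 198:19 200:21 201:21 201:21 201:21 201:21 201:21 126:3 123:4 122:5 124:3 122:5 121:3 122:2 122:4 121:4 120:3 121:4
[... 727 characters left out ...]
21:3 121:4 120:2 123:3 122:4 121:3 120:3 118:3 120:4 120:4 120:5 120:4 101:3 171:11 172:10 172:11 172:11 173:11 174:11 173:11 172:10
260 106:7 106:5 106:7 106:7 105:6 124:7 105:7 121:4 119:4 121:4 118:4 121:4 122:3 120:4 122:4 120:4 118:3 120:5 120:4 117:3 118:3 98:5 107:6 107:6 107:7 107:5 107:6 108:6 108:8 109:8
280 109:5 136:5 202:5 203:6 204:6 203:6 203:6 120:5 118:3 121:4 117:3 120:5 122:4 120:4 121:5 119:5 116:2 119:5 119:4 118:4 117:3 97:5 109:7 109:7 202:12 203:13 203:13 202:13 202:13 202:14
N=8: [ 0.7 15.4  0.9] [ 0.     -0.0002 -0.0001]  total [  5.6 122.8   7.5] [ 0.    -0.002 -0.001]
N=8: [ 0.7 15.4 10.9] [ 0.     -0.0002 -0.0001]  total [  5.5 122.8  87.5] [ 0.    -0.002 -0.001]
```

```bash
python3 -m pendant '0.7 15.4 0.9 0 -0.0002 0 0;0.7 15.4 0.9 0 -0.0002 0 0;0.7 15.4 0.9 0 -0.0002 0 0;0.7 15.4 0.9 0 -0.0002 0 0;0.7 15.4 0.9 0 -0.0002 0 0;0.7 15.4 0.9 0 -0.0002 0 0;0.7 15.4 0.9 0 -0.0002 0 0;0.7 15.4 0.9 0 -0.0002 0 0;0 0 0 0 0 0 0;0 0 0 0 0 0 0' >/dev/null
python3 - <<'E'
from h import *
st(); c=calibration("wrist"); im=camera("wrist"); cv2.imwrite("pics/w14.png",im[:,:,::-1]); g=im.astype(int)
for r in (110,120,130,160,200,240,280): print(r," ".join("%d:%d"%(g[r,x,0],g[r,x,0]-g[r,x,2]) for x in range(220,430,7)))
go((.583,.262,.0725),ori(16.4,45),9)
E
```

```text
t88.95 q [-47.  56.  18. 143. 176.  58.  67.] G [0.528  0.245  0.1293] az16.3 tilt44.9 F [ 0.1  0.  -1.5] op0.0852 ff0.0
110 88:9 83:8 75:8 205:21 203:20 203:20 201:21 202:20 198:20 200:21 205:22 205:21 203:20 203:21 205:20 206:22 196:20 204:21 203:22 203:22 171:-20 103:-5 173:-18 170:-16 143:-8 172:-18 160:-19 153:-15 108:-6 126:-6
120 88:11 85:9 78:9 207:21 207:22 207:22 206:20 205:21 203:21 202:22 201:21 202:21 205:22 203:22 203:21 203:21 201:21 203:21 199:20 199:21 173:-18 159:-14 179:-11 142:-5 173:-11 120:-8 171:-18 173:-18 168:-13 159:-4
130 87:10 86:10 81:8 92:8 207:20 209:21 125:3 124:5 127:5 127:4 129:4 125:5 125:4 129:4 123:3 123:4 127:5 129:6 124:4 128:4 123:2 127:5 179:-12 176:-10 172:-8 207:21 205:22 193:18 173:-9 169:-18
160 124:13 122:12 122:13 122:12 121:12 206:22 125:4 123:3 126:3 127:3 128:4 63:0 65:-1 64:-1 64:-2 64:-2 63:-2 129:4 124:3 128:3 124:3 125:4 89:2 108:-3 106:-1 95:2 94:3 85:3 182:-15 183:-15
200 125:11 145:14 142:13 141:13 141:14 141:14 114:5 124:4 126:4 126:5 129:4 122:4 126:4 129:4 125:3 124:2 127:3 128:4 125:4 129:4 126:5 112:3 139:14 155:15 158:17 119:9 84:3 163:16 162:17 161:17
240 177:10 176:10 177:11 181:11 176:11 177:11 168:10 126:5 126:4 123:3 127:4 122:3 128:5 128:3 126:4 125:4 129:6 129:5 125:5 129:5 127:4 117:5 166:9 170:9 167:11 166:11 172:11 171:11 167:10 182:11
280 113:7 113:6 115:8 114:7 113:6 113:7 113:8 126:4 127:5 124:4 125:4 122:3 129:5 128:5 126:4 124:5 128:4 127:4 125:5 128:4 130:4 113:7 117:6 117:7 118:6 117:8 116:6 116:8 117:7 117:6
N=9: [ 0. -0.  9.] [-0.      0.0001 -0.0001]  total [ 0.4 -0.3 80.9] [-0.     0.001 -0.001]
```

```bash
python3 -m pendant '0 0 9 0 0 0 0;0 0 9 0 0 0 0;0 0 9 0 0 0 0;0 0 9 0 0 0 0;0 0 9 0 0 0 0;0 0 9 0 0 0 0;0 0 9 0 0 0 0;0 0 9 0 0 0 0;0 0 9 0 0 0 0;0 0 2 0 0 0 0' >/dev/null
python3 -c 'from h import *;st()'
python3 -m pendant '0 0 0 0 0 0 0;0 0 0 0 0 0 1;0 0 0 0 0 0 1;0 0 0 0 0 0 1;0 0 0 0 0 0 1;0 0 0 0 0 0 1;0 0 0 0 0 0 1;0 0 0 0 0 0 1;0 0 0 0 0 0 1;0 0 0 0 0 0 1' >/dev/null
python3 -c 'from h import *;st()'
python3 -m pendant '3 0 0 0 0 0 1;4 0 -2 0 0 0 1;5 0 -5 0 0 0 1;10 0 -12 0 0 0 1;12 0 -12 0 0 0 1;12 0 -15 0 0 0 1;10 0 -15 0 0 0 1;10 0 -15 0 0 0 1;10 0 -15 0 0 0 1;0 0 0 0 0 0 1' >/dev/null
python3 -c 'from h import *;st()'
```

```text
t90.25 q [-45.  62.  17. 132. 176.  55.  67.] G [0.5847 0.2618 0.0704] az16.3 tilt45.0 F [-0.8 -0.3 -0.5] op0.0850 ff0.0
t91.50 q [-45.  62.  17. 132. 176.  55.  67.] G [0.5839 0.2615 0.0713] az16.3 tilt45.0 F [-4.5 -1.2  5.5] op0.0545 ff62.8
t92.75 q [-47.  46.  20. 134. 179.  41.  69.] G [0.5744 0.2585 0.1911] az16.2 tilt45.1 F [ 0.6 -0.  -3.2] op0.0543 ff63.5
```

Rotate +π.

```bash
python3 -m pendant '0 0 0 0 0 0.17 1;0 0 0 0 0 0.17 1;0 0 0 0 0 0.17 1;0 0 0 0 0 0.17 1;0 0 0 0 0 0.17 1;0 0 0 0 0 0.17 1;0 0 0 0 0 0.17 1;0 0 0 0 0 0.17 1;0 0 0 0 0 0.17 1;0 0 0 0 0 0.17 1' >/dev/null
python3 -m pendant '0 0 0 0 0 0.17 1;0 0 0 0 0 0.17 1;0 0 0 0 0 0.17 1;0 0 0 0 0 0.17 1;0 0 0 0 0 0.17 1;0 0 0 0 0 0.17 1;0 0 0 0 0 0.17 1;0 0 0 0 0 0.17 1;0 0 0 0 0 0.08 1;0 0 0 0 0 0 1' >/dev/null
python3 - <<'E'
from h import *
st();T=go(s2w(-.009,-.062,.092),ori(196.4,-45),9)
im=camera("wrist"); cv2.imwrite("pics/w15.png",im[:,:,::-1]); g=im.astype(int)
print([(r,int(g[r,316,0]),int(g[r,316,0]-g[r,316,2])) for r in range(70,220,4)])
for r in(160,): print([(x,int(g[r,x,0])) for x in range(205,430,6)])
E
```

```text
t95.25 q [-12.  47. -38. 132. 135.  54. -55.] G [0.5743 0.2576 0.1881] az-163.5 tilt44.9 F [ 0.2 -0.2 -2.8] op0.0542 ff63.5
N=9: [7.5 0.1 7.6] [-0.0003 -0.0002  0.0001]  total [67.5  1.  68.7] [-0.002 -0.002  0.001]
[(70, 185, 13), (74, 189, 11), (78, 188, 11), (82, 185, 11), (86, 186, 11), (90, 186, 10), (94, 185, 12), (98, 189, 12), (102, 185, 11), (106, 191, 12), (110, 193, 12), (114, 225, 15), (118, 222, 20), (122, 105, 3), (126, 131, 4), (130, 130, 3), (134, 130, 4), (138, 131, 4), (142, 131, 4), (146, 130, 3), (150, 131, 3), (154, 71, 0), (158, 67, 0), (162, 67, -1), (166, 68, -1), (170, 67, -1), (174, 65, -1), (178, 67, 0), (182, 67, -1), (186, 67, -1), (190, 75, -1), (194, 77, -1), (198, 76, -1), (202, 78, -1), (206, 76, 0), (210, 78, 1), (214, 77, -1), (218, 76, -1)]
[(205, 87), (211, 84), (217, 86), (223, 86), (229, 115), (235, 128), (241, 126), (247, 130), (253, 130), (259, 128), (265, 130), (271, 131), (277, 130), (283, 129), (289, 128), (295, 80), (301, 68), (307, 68), (313, 68), (319, 67), (325, 67), (331, 69), (337, 79), (343, 130), (349, 131), (355, 124), (361, 91), (367, 90), (373, 92), (379, 92), (385, 92), (391, 89), (397, 91), (403, 87), (409, 84), (415, 82), (421, 85), (427, 83)]
```

```bash
python3 -m pendant '7.5 0 7.6 -0.0003 -0.0002 0 1;7.5 0 7.6 -0.0003 -0.0002 0 1;7.5 0 7.6 -0.0003 -0.0002 0 1;7.5 0 7.6 -0.0003 -0.0002 0 1;7.5 0 7.6 -0.0003 -0.0002 0 1;7.5 0 7.6 -0.0003 -0.0002 0 1;7.5 0 7.6 -0.0003 -0.0002 0 1;7.5 0 7.6 -0.0003 -0.0002 0 1;7.5 0 7.6 -0.0003 -0.0002 0 1;0 0 0 0 0 0 1' >/dev/null
python3 -m pendant '0 0 2 0 0 0 1;0 0 2 0 0 0 1;0 0 2 0 0 0 1;0 0 2 0 0 0 1;0 0 2 0 0 0 1;0 0 2 0 0 0 1;0 0 2 0 0 0 1;0 0 2 0 0 0 1;0 0 1 0 0 0 1;0 0 0 0 0 0 1' >/dev/null
python3 -c 'from h import *;st()'
python3 -m pendant '2 0 0 0 0 0 1;2 0 0 0 0 0 1;2 0 0 0 0 0 1;2 0 0 0 0 0 1;2 0 0 0 0 0 1;1 0 0 0 0 0 1;0 0 0 0 0 0 1;0 0 0 0 0 0 1;0 0 0 0 0 0 1;0 0 0 0 0 0 1' >/dev/null
python3 -c 'from h import *;st()'
```

```text
t97.80 q [-12.  62. -36. 130. 145.  65. -59.] G [0.5865 0.2628 0.0809] az-163.5 tilt45.1 F [-1.6 -0.6 -2.6] op0.0542 ff63.5
t99.05 q [-13.  63. -36. 132. 146.  67. -60.] G [0.5793 0.2607 0.0734] az-163.5 tilt45.1 F [ 1.   1.2 -1.5] op0.0540 ff63.6
```

```bash
python3 -m pendant '1 0 0 0 0 0 1;1 0 0 0 0 0 1;1 0 0 0 0 0 1;1 0 0 0 0 0 1;0 0 0 0 0 0 1;0 0 0 0 0 0 1;0 0 0 0 0 0 1;0 0 0 0 0 0 1;0 0 0 0 0 0 1;0 0 0 0 0 0 1' >/dev/null
python3 -c 'from h import *;st()'
python3 -m pendant '1 0 0 0 0 0 1;1 0 0 0 0 0 1;0 0 0 0 0 0 1;0 0 0 0 0 0 1;0 0 0 0 0 0 1;0 0 0 0 0 0 1;0 0 0 0 0 0 1;0 0 0 0 0 0 1;0 0 0 0 0 0 1;0 0 0 0 0 0 1' >/dev/null
python3 -c 'from h import *;st()'
```

```text
t100.30 q [-13.  64. -36. 132. 146.  68. -60.] G [0.5793 0.2606 0.0729] az-163.6 tilt45.6 F [6.6 2.4 6.1] op0.0542 ff63.8
t101.55 q [-13.  64. -36. 132. 146.  69. -61.] G [0.5793 0.2606 0.0727] az-163.7 tilt45.8 F [7.7 2.1 9.2] op0.0541 ff63.9
```

```bash
python3 -m pendant '-2.5 0 0 0 0 0 1;-2.5 0 0 0 0 0 1;-1 0 1 0 0 0 1;0 0 1 0 0 0 1;0 0 1 0 0 0 1;0 0 1 0 0 0 1;0 0 0 0 0 0 1;0 0 0 0 0 0 1;0 0 0 0 0 0 1;0 0 0 0 0 0 1' >/dev/null
python3 -c 'from h import *;st()'
python3 -m pendant '1.5 0 0 0 0 0 1;1.5 0 0 0 0 0 1;1 0 0 0 0 0 1;0 0 0 0 0 0 1;0 0 0 0 0 0 1;0 0 0 0 0 0 1;0 0 0 0 0 0 1;0 0 0 0 0 0 1;0 0 0 0 0 0 1;0 0 0 0 0 0 1' >/dev/null
python3 -c 'from h import *;st()'
```

```text
t102.80 q [-13.  64. -36. 131. 146.  67. -60.] G [0.581  0.261  0.0697] az-163.5 tilt45.0 F [ 0.6  0.6 -2.1] op0.0542 ff63.5
t104.05 q [-13.  64. -36. 131. 146.  68. -60.] G [0.5799 0.2608 0.0682] az-163.6 tilt45.2 F [4.8 0.9 1. ] op0.0539 ff63.5
```

```bash
python3 -m pendant '-0.5 0 0.5 0 0 0 1;0.7 0 0.7 0 0 0 1;0.7 0 0.7 0 0 0 1;0 0 0 0 0 0 1;0 0 0 0 0 0 1;0 0 0 0 0 0 1;0 0 0 0 0 0 1;0 0 0 0 0 0 1;0 0 0 0 0 0 1;0 0 0 0 0 0 1' >/dev/null
python3 -c 'from h import *;st()'
python3 -m pendant '0 0 0 0 0 0 0.2;0 0 0 0 0 0 0;0 0 0 0 0 0 0;0 0 0 0 0 0 0;0 0 -15 0 0 0 0;0 0 -25 0 0 0 0;0 0 -30 0 0 0 0;0 0 -30 0 0 0 0;0 0 -20 0 0 0 0;0 0 0 0 0 0 0' >/dev/null
python3 - <<'E'
from h import *
st(); c=calibration("wrist"); im=camera("wrist"); cv2.imwrite("pics/w16.png",im[:,:,::-1]); g=im.astype(int)
old=cv2.imread("pics/w10.png")[:,:,::-1].astype(int)
for nm,y in(("A",.062),("B",-.062)):
    for s in(.005,.022,.07,.100,.118,.127,.137,.145):
        P=s2w(-.0455-.0035+s*.7071,y,.0115+.0035+s*.7071); u=w2p(c,[P])[0].round().astype(int); print(nm,s,u,[int(v) for v in (g[u[1],u[0]-30:u[0]+31:10,0])] if 30<u[0]<600 and 0<u[1]<480 else None)
sc=camera("scene").astype(int); cs=calibration("scene"); cv2.imwrite("pics/sc4.png",sc[:,:,::-1].astype(np.uint8))
for nm,y in(("A",.062),("B",-.062)):
    for s in(.01,.022,.045,.07,.095,.118,.135,.147):
        P=s2w(-.0455-.0035+s*.7071,y,.0115+.0035+s*.7071); u=w2p(cs,[P])[0].round().astype(int); print("sc",nm,s,u,sc[u[1],u[0]])
E
```

```text
t105.30 q [-13.  64. -36. 131. 146.  68. -60.] G [0.58   0.2609 0.0674] az-163.5 tilt45.3 F [-1.9 -1.3 11.8] op0.0540 ff64.8
t106.55 q [-16.  55. -41. 146. 138.  74. -67.] G [0.4972 0.2367 0.1515] az-163.4 tilt45.1 F [ 0.4 -0.2 -0.3] op0.0854 ff0.0
A 0.005 [528 131] [196, 195, 196, 195, 198, 197, 198]
A 0.022 [524 161] [141, 71, 73, 72, 70, 140, 142]
A 0.07 [513 239] [138, 141, 142, 142, 144, 142, 144]
A 0.1 [508 284] [140, 141, 143, 143, 146, 144, 144]
A 0.118 [504 310] [69, 142, 144, 143, 145, 145, 144]
A 0.127 [503 323] [71, 71, 25, 142, 146, 70, 143]
A 0.137 [501 336] [20, 40, 70, 38, 70, 143, 143]
A 0.145 [499 347] [21, 21, 29, 69, 63, 25, 225]
B 0.005 [314 130] [201, 202, 201, 201, 202, 202, 202]
B 0.022 [314 160] [141, 146, 73, 71, 73, 76, 145]
B 0.07 [314 239] [143, 144, 144, 146, 141, 146, 144]
B 0.1 [314 284] [143, 144, 144, 144, 144, 144, 145]
B 0.118 [314 310] [143, 144, 144, 145, 144, 145, 146]
B 0.127 [314 323] [143, 72, 144, 145, 143, 72, 145]
B 0.137 [314 336] [143, 143, 143, 143, 143, 143, 146]
B 0.145 [314 347] [90, 220, 220, 219, 218, 218, 218]
sc A 0.01 [197 382] [128 124 124]
sc A 0.022 [193 378] [98 94 94]
sc A 0.045 [185 371] [148 140 141]
sc A 0.07 [176 363] [145 139 138]
sc A 0.095 [166 355] [146 141 141]
sc A 0.118 [158 347] [147 143 141]
sc A 0.135 [151 341] [148 143 140]
sc A 0.147 [146 337] [203 197 187]
sc B 0.01 [223 340] [147 141 139]
sc B 0.022 [219 337] [98 93 93]
sc B 0.045 [211 330] [145 140 140]
sc B 0.07 [203 322] [145 139 139]
sc B 0.095 [194 314] [144 139 139]
sc B 0.118 [187 307] [145 141 140]
sc B 0.135 [181 302] [143 139 137]
sc B 0.147 [177 298] [197 205 201]
```

Run:
```python
from h import *
T=go((.48,.22,.29),ori(196.4,0),10);T=go((.4207,-.0168,.205),ori(145.8,0),10,start=T)
```

```text
N=10: [-16.1  -1.  -13.5] [0.0002 0.0787 0.0002]  total [-192.8  -10.5  -68.8] [0.002 0.787 0.002]
N=10: [  3.4 -25.    8.5] [0.     0.     0.0883]  total [ 123.7 -210.4   85. ] [0.    0.    0.883]
```

```bash
python3 -m pendant '-16.1 -1 -13.5 0.0002 0.0787 0 0;-16.1 -1 -13.5 0.0002 0.0787 0 0;-16.1 -1 -13.5 0.0002 0.0787 0 1;-16.1 -1 -13.5 0.0002 0.0787 0 1;-16.1 -1 -13.5 0.0002 0.0787 0 1;-16.1 -1 -13.5 0.0002 0.0787 0 1;-16.1 -1 -13.5 0.0002 0.0787 0 1;-16.1 -1 -13.5 0.0002 0.0787 0 1;-16.1 -1 -13.5 0.0002 0.0787 0 1;-16.1 -1 -13.5 0.0002 0.0787 0 1' >/dev/null
python3 -m pendant '3.4 -25 8.5 0 0 0.0883 1;3.4 -25 8.5 0 0 0.0883 1;3.4 -25 8.5 0 0 0.0883 1;3.4 -25 8.5 0 0 0.0883 1;3.4 -25 8.5 0 0 0.0883 1;3.4 -25 8.5 0 0 0.0883 1;3.4 -25 8.5 0 0 0.0883 1;3.4 -25 8.5 0 0 0.0883 1;3.4 -25 8.5 0 0 0.0883 1;3.4 -25 8.5 0 0 0.0883 1' >/dev/null
python3 -m pendant '0 0 0 0 0 0 1;0 0 0 0 0 0 1;0 0 0 0 0 0 1;0 0 0 0 0 0 1;0 0 0 0 0 0 1;0 0 0 0 0 0 1;0 0 0 0 0 0 1;0 0 0 0 0 0 1;0 0 0 0 0 0 1;0 0 0 0 0 0 1' >/dev/null
python3 -c 'from h import *;st();go((.4207,-.0168,.177),ori(145.8,0),6)'
```

```text
t110.40 q [  6.  32. -14. 132.  38.  14.  13.] G [ 0.4253 -0.0261  0.1804] az145.2 tilt5.7 F [-0.8  0.5 -1.3] op-0.0001 ff0.0
N=6: [-0.7  2.   0.5] [ 0.0077  0.0147 -0.0014]  total [-4.3 12.1  3.6] [ 0.046  0.088 -0.009]
```

```bash
python3 -m pendant '0 0 -3 0 0 0 1;0 0 -3 0 0 0 1;0 0 -3 0 0 0 1;-0.7 2 0 0.0077 0.0147 -0.0014 1;-0.7 2 0 0.0077 0.0147 -0.0014 1;-0.7 2 0 0.0077 0.0147 -0.0014 1;-0.7 2 0 0.0077 0.0147 -0.0014 1;-0.7 2 0 0.0077 0.0147 -0.0014 1;-0.7 2 0 0.0077 0.0147 -0.0014 1;0 0 0 0 0 0 1' >/dev/null
python3 -c 'from h import *;st();go((.4207,-.0168,.177),ori(145.8,0),6)'
```

```text
t111.65 q [ 11.  33. -24. 127.  30.  26.  19.] G [ 0.4196 -0.0165  0.1891] az145.8 tilt0.0 F [ 0.3  0.1 -0.3] op-0.0001 ff0.0
N=6: [-0.2  0.1  2. ] [ 0.0001 -0.     -0.    ]  total [-1.1  0.4 12.1] [ 0.001 -0.    -0.   ]
```

```bash
python3 -m pendant '-0.2 0 3 0 0 0 1;-0.2 0 3 0 0 0 1;-0.2 0 3 0 0 0 1;-0.2 0 3 0 0 0 1;-0.2 0 2 0 0 0 1;0 0 1.5 0 0 0 1;0 0 1.5 0 0 0 1;0 0 0 0 0 0 1;0 0 0 0 0 0 1;0 0 0 0 0 0 1' >/dev/null
python3 -c 'from h import *;st()'
python3 -m pendant '0 0 1 0 0 0 1;0 0 1 0 0 0 1;0 0 1 0 0 0 1;0 0 1 0 0 0 1;0 0 1 0 0 0 1;0 0 0 0 0 0 1;0 0 0 0 0 0 1;0 0 0 0 0 0 1;0 0 0 0 0 0 1;0 0 0 0 0 0 1' >/dev/null
python3 -c 'from h import *;st()'
```

```text
t112.90 q [ 10.  35. -21. 128.  32.  23.  18.] G [ 0.4201 -0.0171  0.1724] az145.8 tilt0.0 F [-1.4  0.   5.9] op-0.0001 ff2.7
t114.15 q [  9.  35. -21. 128.  33.  22.  17.] G [ 0.4201 -0.0171  0.1692] az145.8 tilt0.2 F [-6.8  0.4 32.4] op0.0004 ff16.3
```

```bash
python3 -m pendant '0 0 -6 0 0 0 1;0 0 -10 0 0 0 1;0 0 -20 0 0 0 1;0 0 -20 0 0 0 1;0 0 -20 0 0 0 1;0 0 -20 0 0 0 1;0 0 0 0 0 0 1;0 0 0 0 0 0 1;0 0 0 0 0 0 1;0 0 0 0 0 0 1' >/dev/null
python3 - <<'E'
from h import *
st(); sc=camera("scene").astype(int); cs=calibration("scene"); old=cv2.imread("pics/sc4.png")[:,:,::-1].astype(int)
d=abs(sc-old).max(2)>25
for nm,y in(("A",.062),("B",-.062)):
    for s in(.01,.022,.07,.118,.135,.147):
        P=s2w(-.049+s*.7071,y,.015+s*.7071); u=w2p(cs,[P])[0].round().astype(int); print("sc",nm,s,u,sc[u[1],u[0]])
print("plates diff",d[290:400,130:225].sum(),"board diff",d[315:365,275:340].sum())
u=w2p(cs,[[.408,.162,.03],[.409,.0935,.03]]).round().astype(int); print(u,[sc[v,w] for w,v in u])
t1=cv2.imread("pics/top0.png").astype(int)[:,:,::-1]; t=camera("top").astype(int); print("tin",(abs(t1-t).max(2)>25)[235:275,430:470].sum())
E
```

```text
t115.40 q [ 18.  26. -32. 121.  22.  38.  27.] G [ 0.4198 -0.0172  0.2626] az145.8 tilt0.1 F [ 0.8  0.9 -0.4] op0.0003 ff0.0
sc A 0.01 [197 382] [119 114 114]
sc A 0.022 [193 378] [93 89 87]
sc A 0.07 [176 363] [136 131 128]
sc A 0.118 [158 347] [136 132 131]
sc A 0.135 [151 341] [138 134 132]
sc A 0.147 [146 337] [190 184 175]
sc B 0.01 [223 340] [138 133 131]
sc B 0.022 [219 337] [94 88 90]
sc B 0.07 [203 322] [137 131 130]
sc B 0.118 [187 307] [135 131 131]
sc B 0.135 [181 302] [134 131 130]
sc B 0.147 [177 298] [185 194 189]
plates diff 0 board diff 1181
[[296 337]
 [312 319]] [array([195, 187, 176]), array([195, 187, 177])]
tin 0
```

```bash
python3 -c 'from bench import *;print(sign_off())'
```

```text
the job is handed in; nothing more can be done
None
```

I handed the job in at about 115 s. By my camera and force readings, both plates lean on the stand with their big holes at the lower end, both blocks are on the board, the cap was pressed fully down and released in both rounds, and the tin did not move. `sign_off()` gave no verdict.

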